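Unfold the shaker's crank and clamp the tube rack

ROBOT

A 7-joint arm with a two-finger parallel gripper is mounted at the origin on the work surface. World frame = base frame: x ahead of the robot, y to its left, z up, the work surface at z = 0. Lengths are in mm, angles in rad, forces in N, time in s.
With the tool pointing down it reaches from about 400 to 875 mm from the base axis. Payload 4.4 kg.
Tool frame: the origin (TCP) lies at the very end of the fingers, on their centre line; the grasp point (between the pads) lies 19 mm behind it; z points along the fingers, y is the direction in which the jaws open and shut (so a half turn about z gives the same grasp; the last joint's range is limited). The gripper opens to 85 mm and grips with 20 to 120 N. Pads are 22 mm wide; open, the fingers measure 114 mm over their backs; the gripper's body (76 mm by 85 mm) begins 54 mm behind the grasp point. The pads swing forward as they close: fully open they stand 13 mm farther back than shut.
Start: joints at [1.191, 0.628, 0.038, 1.517, -0.027, 0.996, -0.02], TCP at [200.667, -618.264, 231.313] pointing down, gripper open.
Joint ranges: [-3.06, 3.06], [-0.37, 2.12], [-1.25, 1.32], [0.18, 2.47], [-1.1, 4.24], [0.23, 1.98], [-2.94, 2.94]. Speed limits (rad/s): [2.57, 2.57, 3.14, 3.14, 3.14, 3.14, 3.14].

INTERFACE

Orientations are given as [roll, pitch, yaw] about the fixed x, y, z axes, in that order (R = Rz(yaw) Ry(pitch) Rx(roll)).
In Python, from cell import read_state, get_image, finish_job gives the robot as it stands.
- The arm moves only by the tool carry_out, never from a script. Its argument "series" is a list that holds one entry, the list of rows, each a list of 7 numbers: the shift along the tool's x, y, z in cm, then the turn, a rotation vector about the tool's x, y, z in rad, then the finger opening in cm, from 0 to 8.54. In form: [[[x, y, z, wx, wy, wz, grip], ...]]. A call has 1 to 5 rows; each row is the pose to reach, as a shift and turn from the pose commanded when the call began, along the tool's axes at that moment; what a row does not reach only later rows make up. A row lasts 1/12 s, in which the tool goes at most 41.7 mm and 7.16 degrees, less where a joint would pass 70% of its speed; a pose out of reach is approached as far as the arm can. A call with a gripper value outside its range is refused whole. The fingers move at their own pace and stop on an object; the grip force is fixed at half the most. Time passes only in rows, so rows that repeat a pose let the fingers close. It gives the time, the measured TCP pose, the force and the opening at its end, in the units of the state.
- read_state(): the state, without advancing time (a new reading comes with each control period).
- get_image(name): name is "side" or "top"; returns a dict with "img" (384x512x3 uint8, blue, green, red), "z_map" (384x512 float32, mm along the optical axis (not along the pixel's ray), 0 where there is no reading), "mtx" (3x3 intrinsics, pixels), "T" (4x4, takes a point from camera to world coordinates). Camera axes: x right, y down, z forward; pixel columns grow to the right and rows downward; lengths in mm; the calibration is good to about 2 mm. A picture is of the moment at which its call begins.
- finish_job(): hands the job in, once; it reports no verdict.
The state is a dict: "clock": time; "qpos": joint angles; "qd": joint speeds; "tau": joint torques, N m; "eef_pos": TCP position; "tool_rot": TCP orientation; "force": force on the tool from outside, world axes, zero at the start; "torque": the same for the moment, N m; "width": finger opening in mm.
Only numpy, scipy, OpenCV 4.12 (cv2) and the standard library are available. Lean on these libraries where they do the work, as an engineer would, in place of code of your own. Each camera call takes 0.05 s, during which the arm holds its last target.

TASK

Clamp the red tube rack on the shaker: first swing the folded red crank handle fully upright, then wind the crank clockwise by that handle until the jaw has pushed the rack square against the fence and grips it firmly. Stop by feel when the crank comes up firm: do not crush the rack, and do not turn the crank while its handle is folded. Let go, leaving the handle standing up and everything else on the bench where it is.

Things in the scene. Friction and masses are not known exactly. Their poses are not given: they have to be found in the camera images.
- machine: Fixed white platform shaker; platform 50 mm above the bench. Origin on the bench; spans own x -85..85, y -200..210 mm. Crank on a grey 70 x 70 mm pedestal (74 mm tall) at own y -145. The jaw closes to own +y. The fixed blue fence (120 mm wide, 35 mm tall) has its face at own y = 125 mm, but give or take 4 mm: it is screwed down by hand, so where the clamp gets tight must be felt.
- crank_axis (a point): Point on the crank's vertical axis, at the height of the folded handle's centre line (106 mm above the bench).
- crank (a joint): Crank angle (rad), starts at 0, grows clockwise seen from above, up to 9. At 0 the arm points to the shaker's own -y. 1 rad moves the jaw 10 mm. Runs free at about 6 to 8 N on the handle and stays where it is left. Each 10 N of clamping adds about 1.8 N at the handle along its path. With the rack against the fence the grip grows steeply, about 30 N per mm of jaw travel (0.1 rad).
- handle_pivot (a point): Fold hinge of the handle, 55 mm from the crank axis at the end of the 10 mm wide steel crank arm, 106 mm above the bench. The arm's top lies 10 mm below it. Two thin fork cheeks stand beside it.
- handle (a joint): Fold angle of the handle (rad): 0 folded flat over the crank arm with its tip lying over the crank's axis, 1.57 upright on its stop. Starts at 0 to 0.2. It tips up in the vertical plane through the crank arm about the pivot, stays at any angle, and takes about 3 N at the grip point. Pinched, it tends to slip and stop short of upright (press it against its stop), and slides out of a light grip when cranked.
- handle_grip (a point): Point on the centre line of the red handle, 40 mm from its pivot. The handle is a round sleeve 16 mm thick that spins freely about its own length and covers 12 to 60 mm from the pivot. Own y runs from pivot to tip, own x is the fold axis. Folded, there are 30 mm free below its centre line at either side of the crank arm.
- jaw: Blue sliding jaw, 100 mm wide, 35 mm tall, carrying a stiff rubber cushion that is screwed in or out by hand. Origin where the middle of the cushion's face would normally be, on the platform; the true face is up to 4 mm ahead of or behind it. Starts at the shaker's own y = -20 mm. Axes as the shaker's. Pressing the rack with 8 to 38 N is good (15 to 25 N best); over 45 N crushes it.
- red_rack: Red tube rack with capped microtubes, loose on the platform between jaw and fence, 150 mm along own x, 90 mm along own y (clamped across this), 49 mm tall with tubes, about 0.35 kg. Origin: centre of its underside. Starts a little askew, touching neither jaw nor fence.
- green_rack: Green tube rack like the red one, 150 x 90 x 49 mm, on the bench: leave alone.
- cap: Blue screw cap, 28 mm across, 12 mm tall, lying on the shaker behind the fence: leave alone.
- cap_strip: White strip of tube caps, 60 x 11 x 11 mm, lying on the shaker behind the fence: leave alone.
- pipette: Black and white hand pipette lying on the bench, 280 mm long, 24 mm high: leave alone.
- tip_box: Blue pipette tip box, 122 x 87 x 68 mm: leave alone.
- buffer_bottle: Jar with blue cap, 66 mm across, 130 mm tall: leave alone.
- timer: White bench timer, 70 x 70 x 18 mm: leave alone.

How it is judged:
By the outcome, as a careful person would: the job done as asked, in the order asked, and still so for the second after the job is handed in, with the robot touching nothing.
It also fails if it takes over 72 s, if anything falls off the work surface, if the arm or the gripper's body presses on something with over 40 N, if the wrist force passes 120 N, or if a joint passes its speed limit or range.

## Working session

There is one attempt and no reset: what is moved stays moved. The work goes in short steps, Python scripts to look and compute and a tool call to move; the robot and the scene stay as the last step left them, time stands still between calls to the robot, and variables do not carry over. Pictures are saved under pics/ and viewed, and the job is handed in when it is done.

Besides the shell and the picture viewer there is one more tool, called after "Emit:" as name([rows], argument=value, ...), one row to a line, values as JSON. carry_out: Moves the arm, as the interface text tells. Its arguments: {"type":"object","properties":{"series":{"type":"array","items":{"type":"array","items":{"type":"array","items":{"type":"number"}}}}},"required":["series"]}

```bash
ls; mkdir -p pics
python3 - <<'E'
from cell import *
import cv2,json
s=read_state();print(s)
for n in("top","side"):
    d=get_image(n);cv2.imwrite(f"pics/{n}0.png",d["img"]);print(n,d["mtx"],d["T"])
E
```

```text
pics
{'clock': 0.0, 'qpos': array([ 1.19120402,  0.62933864,  0.03846159,  1.5183737 , -0.02698226,
        0.9963031 , -0.01999934]), 'qd': array([ 8.53189698e-04,  4.74135762e-04,  6.48847207e-04, -1.60165089e-03,
        9.01661227e-04,  1.24627340e-03, -6.87959218e-06]), 'tau': array([-2.03137593e-04, -5.63400793e+01,  1.22599360e+00, -1.93447387e+01,
        1.10557958e-02,  1.04357812e-02,  5.95713516e-06]), 'eef_pos': array([ 200.45147953, -617.65833295,  230.39248981]), 'tool_rot': array([-3.13968908e+00,  5.13558174e-05,  3.13786660e-01]), 'force': array([-0.37444309, -0.48787832, -0.51299705]), 'torque': array([-0.02408193, -0.06148097,  0.057656  ]), 'width': 85.37210048055918}
top [[441.60570758   0.         254.79105817]
 [  0.         441.60570758 200.03805454]
 [  0.           0.           1.        ]] [[-7.82864840e-04 -9.97890343e-01  6.49172565e-02  4.13648175e+02]
 [-9.99880945e-01  1.78152740e-03  1.53271627e-02  3.87033792e+01]
 [-1.54104795e-02 -6.48975286e-02 -9.97772934e-01  1.58548631e+03]
 [ 0.00000000e+00  0.00000000e+00  0.00000000e+00  1.00000000e+00]]
side [[419.58376162   0.         253.16622307]
 [  0.         419.58376162 189.6483841 ]
 [  0.           0.           1.        ]] [[-9.91791993e-01 -7.34918418e-02  1.04630741e-01  3.53924095e+02]
 [-1.27567721e-01  5.13277246e-01 -8.48688957e-01  1.12284900e+03]
 [ 8.66713591e-03 -8.55070417e-01 -5.18439450e-01  7.37452186e+02]
 [ 0.00000000e+00  0.00000000e+00  0.00000000e+00  1.00000000e+00]]
```

View pics/top0.png

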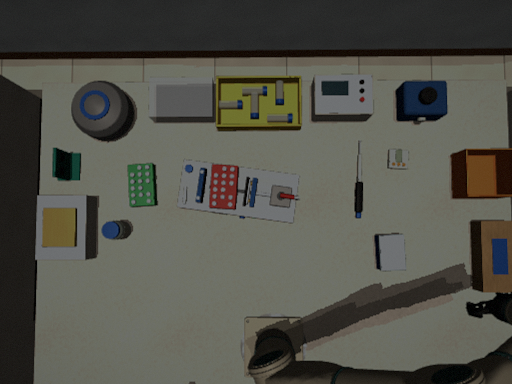

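View pics/side0.png

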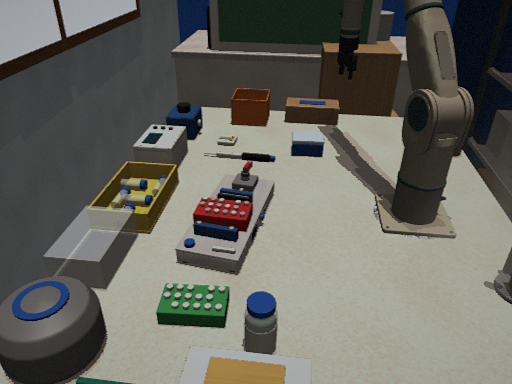

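The top view shows the shaker at about (240,190), with the crank pedestal at about (282,196) and the red handle lying right of it. The red rack is at (224,187). I'll zoom in and measure.

```bash
cat > h.py <<'E'
from cell import *
import cv2,numpy as np
def proj(d,p):
    T=d["T"];c=T[:3,:3].T@(np.asarray(p,float)-T[:3,3]);u=d["mtx"]@c;return u[:2]/u[2]
def ray(d,u,v,z):
    T=d["T"];r=T[:3,:3]@np.linalg.solve(d["mtx"],[u,v,1.]);o=T[:3,3];return o+r*(z-o[2])/r[2]
def cloud(d):
    v,u=np.mgrid[:384,:512];z=d["z_map"];K=d["mtx"]
    P=np.stack([(u-K[0,2])/K[0,0]*z,(v-K[1,2])/K[1,1]*z,z],-1)
    return P@d["T"][:3,:3].T+d["T"][:3,3]
def red(img):
    h=cv2.cvtColor(img,cv2.COLOR_BGR2HSV);return (((h[...,0]<8)|(h[...,0]>172))&(h[...,1]>140)&(h[...,2]>60)).astype(np.uint8)
E
python3 - <<'E'
from h import *
t=get_image("top");s=get_image("side")
cv2.imwrite("pics/tc.png",cv2.resize(t["img"][150:230,170:310],None,fx=5.7,fy=5.7,interpolation=cv2.INTER_CUBIC))
cv2.imwrite("pics/sc.png",cv2.resize(s["img"][150:270,170:290],None,fx=5,fy=5,interpolation=cv2.INTER_CUBIC))
for n,d in(("t",t),("s",s)):
    m=red(d["img"]);k,l,st,c=cv2.connectedComponentsWithStats(m)
    P=cloud(d)
    for i in range(1,k):
        if st[i,4]>8:
            q=P[l==i];print(n,st[i],c[i],np.median(q,0),q.min(0),q.max(0))
# white top plane & platform from cloud
P=cloud(t);
m=(abs(P[...,2]-50)<6); m[:150]=0;m[230:]=0;m[:,:170]=0;m[:,310:]=0
pts=P[m][:,:2].astype(np.float32);r=cv2.minAreaRect(pts);print(m.sum(),r)
m=(P[...,2]>25);m[:150]=0;m[230:]=0;m[:,:170]=0;m[:,310:]=0
pts=P[m][:,:2].astype(np.float32);r=cv2.minAreaRect(pts);print(m.sum(),r)
m=(abs(P[...,2]-74)<7);m[:180]=0;m[215:]=0;m[:,:265]=0;m[:,302:]=0
pts=P[m][:,:2].astype(np.float32);r=cv2.minAreaRect(pts);print(m.sum(),r)
E
```

```text
t [360  97   4   5  13] [361.69230769  99.07692308] [ 849.14652642 -300.18466393  115.44021875] [ 843.18391005 -304.68152269  109.92990789] [ 856.25744389 -293.13679798  123.67505795]
t [210 165  28  44 750] [223.47333333 186.74266667] [555.67552227 166.63575136  89.3994301 ] [413.64817486  38.70337922  73.02495046] [ 631.88392279  215.2635143  1585.4863058 ]
t [280 193  14   6  54] [286.68518519 195.66666667] [522.81036552 -46.04027689 115.30620347] [413.64817486 -66.90759393  74.68747699] [ 534.00589283   38.70337922 1585.4863058 ]
s [244 162   7   7  30] [247.03333333 165.06666667] [517.72278549 -39.19726622 115.62128352] [510.41595556 -68.59130117 111.11265612] [525.75455021 -21.16157047 120.75434441]
s [193 198  59  23 636] [223.91194969 209.91037736] [548.23888884 184.77541431  90.44113439] [353.92409513 125.74718638  84.84779016] [ 631.61769913 1122.84900406  737.45218588]
3076 ((545.5059814453125, 122.85213470458984), (409.8476867675781, 170.10317993164062), 82.1067886352539)
5755 ((528.1373901367188, 121.24398040771484), (418.25616455078125, 204.24154663085938), 82.13695526123047)
309 ((524.8890991210938, -25.757617950439453), (69.58899688720703, 70.100830078125), 82.36009216308594)
```

View pics/tc.png

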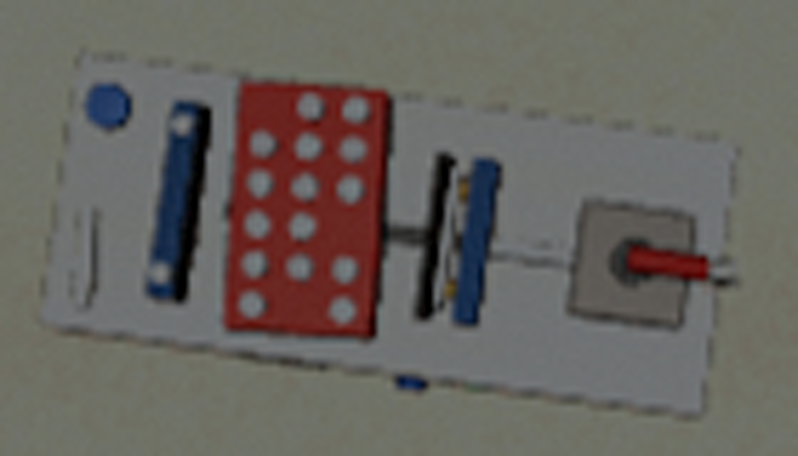

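View pics/sc.png

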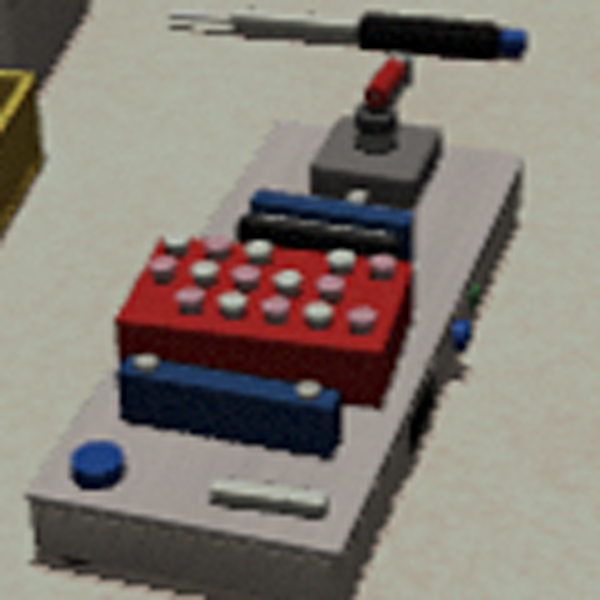

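The close-ups show the crank arm lying along the shaker's -y, with its pivot to the right and the red handle folded over it. Next I work out the handle line and the fence, jaw and rack positions in shaker axes.

```bash
cat >> h.py <<'E'
PH=-np.deg2rad(90-82.15)
X=np.array([np.cos(PH),np.sin(PH)]);Y=np.array([-np.sin(PH),np.cos(PH)])
O=np.array([545.5,122.85])-5*Y
def own(p): q=np.asarray(p)[...,:2]-O; return np.stack([q@X,q@Y],-1)
def wor(x,y): return O+x*X+y*Y
from scipy.spatial.transform import Rotation as R
def plan(tx,ty,tz,yaw):
    s=read_state();r=R.from_euler('xyz',s["tool_rot"]);g=R.from_euler('xyz',[np.pi,0,yaw])
    print("shift cm",np.round(r.inv().apply(np.array([tx,ty,tz])-s["eef_pos"])/10,2),"rot",np.round((r.inv()*g).as_rotvec(),3),"pos",s["eef_pos"].round(1),"rpy",s["tool_rot"].round(3),"t",round(s["clock"],2),"F",s["force"].round(1),"w",round(s["width"],1))
E
python3 - <<'E'
from h import *
t=get_image("top");s=get_image("side")
print("axis",wor(0,-145),"pivot",wor(0,-200),"grip",wor(0,-160),"grip yaw",PH+np.pi/2)
for d,b in((t,(190,202,276,300)),(s,(160,172,240,254))):
    m=red(d["img"]);mm=np.zeros_like(m);mm[b[0]:b[1],b[2]:b[3]]=m[b[0]:b[1],b[2]:b[3]]
    v,u=np.nonzero(mm)
    for z in(106,112):
        q=np.array([own(ray(d,a,c,z)) for a,c in zip(u,v)]);print(z,q.mean(0),q.min(0),q.max(0), cv2.fitLine(q.astype(np.float32),2,0,.1,.1).ravel())
P=cloud(t);o=own(P);z=P[...,2]
for x in(-30,0,30):
    k=(abs(o[...,0]-x)<8)&(z>40)&(z<140)&(abs(o[...,1])<210)
    idx=np.argsort(o[k][:,1]);print(x,[(int(a),int(b)) for a,b in zip(o[k][idx,1][::4],z[k][idx][::4])])
E
```

```text
axis [525.01298331 -25.74435436] pivot [517.5010772  -80.22895096] grip [522.96428165 -40.60378979] grip yaw 1.4337879805133418
106 [   2.01642157 -164.5703258 ] [  -4.60999004 -186.78245365] [   8.91222716 -141.82882816] [ 3.7487738e-02  9.9929708e-01  2.0164216e+00 -1.6457033e+02]
112 [   1.5251433  -164.29372748] [  -5.07439515 -186.4157749 ] [   8.39298322 -141.64445712] [ 3.7487738e-02  9.9929708e-01  1.5251433e+00 -1.6429373e+02]
106 [  -0.23156429 -177.98372724] [  -7.90223373 -200.9851095 ] [   7.46447866 -156.93283142] [ 6.8828077e-03 -9.9997634e-01 -2.3156430e-01 -1.7798373e+02]
112 [  -3.33041235 -167.080799  ] [ -10.92819581 -189.86362427] [   4.29250351 -146.22992684] [ 6.8828077e-03 -9.9997634e-01 -3.3304124e+00 -1.6708080e+02]
-30 [(-198, 50), (-195, 47), (-193, 51), (-190, 50), (-187, 43), (-184, 55), (-180, 54), (-177, 75), (-174, 76), (-171, 75), (-168, 77), (-166, 55), (-164, 71), (-161, 74), (-158, 73), (-156, 50), (-153, 74), (-150, 75), (-147, 69), (-144, 71), (-142, 44), (-140, 71), (-137, 76), (-134, 78), (-131, 60), (-129, 73), (-126, 80), (-123, 76), (-120, 
[... 3481 characters left out ...]
, 53), (11, 86), (12, 84), (15, 90), (18, 84), (21, 89), (24, 97), (26, 85), (29, 98), (32, 87), (36, 84), (38, 90), (39, 84), (42, 88), (45, 94), (49, 85), (50, 90), (54, 93), (56, 100), (59, 92), (62, 86), (65, 83), (67, 88), (70, 84), (73, 90), (76, 91), (78, 86), (80, 88), (83, 89), (86, 89), (90, 86), (92, 90), (94, 89), (98, 88), (106, 48), (110, 44), (113, 47), (116, 49), (119, 47), (122, 66), (122, 87), (123, 83), (127, 77), (129, 82), (133, 91), (136, 87), (139, 82), (141, 85), (148, 46), (152, 50), (156, 46), (159, 47), (163, 54), (166, 49), (169, 48), (173, 47), (175, 47), (177, 50), (180, 52), (184, 45), (187, 55), (191, 49), (195, 45), (199, 48), (201, 52), (203, 55), (208, 48)]
```

The fence face is near own y 123 and the jaw face near -18.5, so I expect the clamp to tighten around 5.2 rad. Next I go to a hover above the folded handle.

Run:
```python
from h import *
plan(*wor(0.7,-158),200,1.434)
```

```text
shift cm [ 48.63 -45.12   3.13] rot [-1.00e-03 -0.00e+00 -1.12e+00] pos [ 200.6 -618.1  231. ] rpy [-3.141 -0.     0.314] t 0.3 F [-0.3 -0.7 -0.1] w 85.6
```

Emit:
carry_out([
  [[48.6, -45.1, 0, 0, 0, -1.12, 5], [48.6, -45.1, 0, 0, 0, -1.12, 5], [48.6, -45.1, 0, 0, 0, -1.12, 5], [48.6, -45.1, 0, 0, 0, -1.12, 5], [48.6, -45.1, 0, 0, 0, -1.12, 5]],
])

```text
clock: 0.72
eef_pos: [302.8, -434.6, 231.5]
tool_rot: [3.141, 0.0, 0.945]
force: [0.6, -1.1, 0.5]
width: 50.0
```

Run:
```python
from h import *
plan(*wor(0.7,-158),200,1.434)
```

```text
shift cm [45.04 -5.28  3.14] rot [ 0.     0.    -0.489] pos [ 302.8 -434.6  231.5] rpy [3.141 0.    0.945] t 0.72 F [ 0.6 -1.1  0.5] w 50.0
```

Emit:
carry_out([
  [[45, -5.3, 0, 0, 0, -0.489, 5], [45, -5.3, 0, 0, 0, -0.489, 5], [45, -5.3, 0, 0, 0, -0.489, 5], [45, -5.3, 0, 0, 0, -0.489, 5], [45, -5.3, 0, 0, 0, -0.489, 5]],
])

```text
clock: 1.13
eef_pos: [405.4, -253.3, 231.6]
tool_rot: [3.141, 0.0, 1.432]
force: [1.2, 0.2, 0.5]
width: 50.2
```

Run:
```python
from h import *
plan(*wor(0.7,-158),200,1.434)
```

```text
shift cm [22.89  8.77  3.16] rot [ 0.001  0.    -0.002] pos [ 405.4 -253.3  231.6] rpy [3.141 0.    1.432] t 1.13 F [1.2 0.2 0.5] w 50.2
```

Emit:
carry_out([
  [[22.9, 8.8, 3, 0, 0, 0, 5], [22.9, 8.8, 3, 0, 0, 0, 5], [22.9, 8.8, 3, 0, 0, 0, 5], [22.9, 8.8, 3, 0, 0, 0, 5], [22.9, 8.8, 3, 0, 0, 0, 5]],
])

```text
clock: 1.55
eef_pos: [506.4, -72.8, 206.0]
tool_rot: [3.141, 0.0, 1.428]
force: [-0.6, -0.1, -0.7]
width: 50.1
```

Run:
```python
from h import *
plan(*wor(0.7,-158),150,1.434)
```

```text
shift cm [3.62 1.24 5.6 ] rot [ 0.001  0.    -0.006] pos [506.4 -72.8 206. ] rpy [3.141 0.    1.428] t 1.55 F [-0.6 -0.1 -0.7] w 50.1
```

Emit:
carry_out([
  [[3.6, 1.24, 2, 0, 0, -0.006, 5], [3.6, 1.24, 5.6, 0, 0, -0.006, 5], [3.6, 1.24, 5.6, 0, 0, -0.006, 5], [3.6, 1.24, 5.6, 0, 0, -0.006, 5]],
])

```text
clock: 1.88
eef_pos: [521.6, -40.5, 148.8]
tool_rot: [-3.137, 0.001, 1.435]
force: [-0.3, -1.0, 0.6]
width: 50.4
```

Run:
```python
from h import *
plan(*wor(0.7,-158),91,1.434)
t=get_image("top");s=get_image("side")
a=cv2.resize(t["img"][160:240,230:330],(400,320),interpolation=cv2.INTER_CUBIC);b=cv2.resize(s["img"][110:190,200:300],(400,320),interpolation=cv2.INTER_CUBIC)
cv2.imwrite("pics/hov.png",np.hstack([a,b]))
```

```text
shift cm [0.21 0.23 5.78] rot [-0.004  0.001  0.001] pos [521.6 -40.5 148.8] rpy [-3.137e+00  1.000e-03  1.435e+00] t 1.88 F [-0.3 -1.   0.6] w 50.4
```

View pics/hov.png

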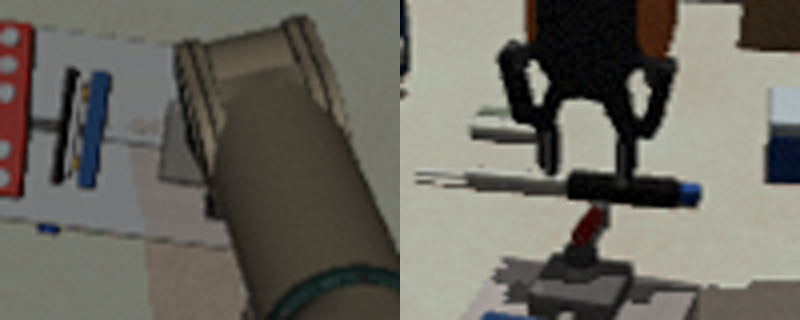

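The side view shows the open fingers at crop x 550 and 627, on either side of the handle at (590,225). I go down over it.

Emit:
carry_out([
  [[0.2, 0.2, 3, 0, 0, 0, 4.5], [0.2, 0.2, 5.7, 0, 0, 0, 4], [0.2, 0.2, 5.7, 0, 0, 0, 3.2], [0.2, 0.2, 5.7, 0, 0, 0, 2.6], [0.2, 0.2, 5.7, 0, 0, 0, 2.4]],
])

```text
clock: 2.4
eef_pos: [523.8, -40.3, 93.9]
tool_rot: [-3.139, 0.002, 1.432]
force: [-3.1, -1.7, -9.4]
width: 24.4
```

Run:
```python
from h import *
plan(*wor(0.7,-158),91,1.434)
t=get_image("top");s=get_image("side")
b=cv2.resize(s["img"][120:180,210:285],(800,600),interpolation=cv2.INTER_CUBIC)
cv2.imwrite("pics/down.png",b)
```

```text
shift cm [ 0.16 -0.01  0.29] rot [-0.002  0.002 -0.002] pos [523.8 -40.3  93.9] rpy [-3.139e+00  2.000e-03  1.432e+00] t 2.4 F [-3.1 -1.7 -9.4] w 24.4
```

View pics/down.png

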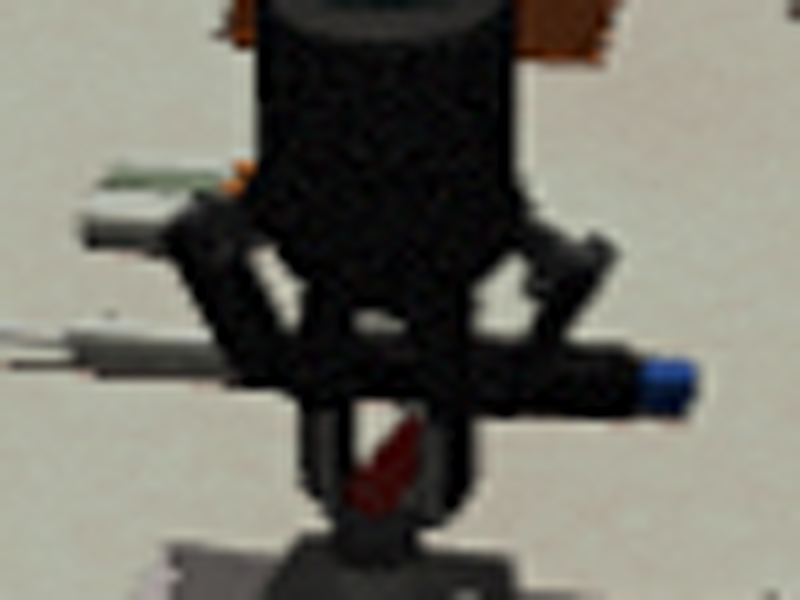

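Emit:
carry_out([
  [[0.1, 0, 0.2, 0, 0, 0, 2.2], [0.1, 0, 0.2, 0, 0, 0, 2.0], [0.1, 0, 0.2, 0, 0, 0, 2.0]],
])

```text
clock: 2.75
eef_pos: [524.0, -40.4, 93.5]
tool_rot: [-3.14, 0.004, 1.432]
force: [-8.3, -4.1, 12.9]
width: 20.7
```

Run:
```python
from h import *
plan(*wor(0.7,-158),91,1.434)
```

```text
shift cm [ 0.17 -0.03  0.25] rot [-0.001  0.004 -0.002] pos [524.  -40.4  93.5] rpy [-3.14   0.004  1.432] t 2.75 F [-8.3 -4.1 12.9] w 20.7
```

Emit:
carry_out([
  [[-0.4, 0, -0.4, 0, 0, 0, 2.4], [-0.4, 0, -0.4, 0, 0, 0, 2.4], [-0.4, 0, -0.4, 0, 0, 0, 2.4], [-0.4, 0, -0.4, 0, 0, 0, 2.4]],
])

```text
clock: 3.08
eef_pos: [528.3, -42.6, 98.2]
tool_rot: [3.134, -0.0, 1.432]
force: [-2.9, -2.5, 14.3]
width: 24.2
```

Run:
```python
from h import *
plan(*wor(0.7,-162),97,1.434)
print(own(read_state()["eef_pos"]),read_state()["torque"])
```

```text
shift cm [-0.07 -0.48  0.11] rot [ 0.008 -0.    -0.002] pos [528.3 -42.6  98.2] rpy [ 3.134 -0.     1.432] t 3.08 F [-2.9 -2.5 14.3] w 24.2
[   5.52808292 -161.26469386] [-0.39655629  0.68976486 -0.03580418]
```

Run:
```python
from h import *
s=get_image("side");t=get_image("top")
plan(*wor(0.7,-162),97,1.434)
print(own(read_state()["eef_pos"]),read_state()["torque"])
b=cv2.resize(s["img"][120:180,210:285],(800,600),interpolation=cv2.INTER_CUBIC)
cv2.imwrite("pics/down2.png",b)
```

```text
shift cm [-0.08 -0.49  0.12] rot [ 0.008 -0.    -0.002] pos [528.3 -42.6  98.2] rpy [ 3.134 -0.     1.432] t 3.18 F [-3.1 -2.9 15. ] w 24.2
[   5.54394786 -161.25471609] [-0.43608616  0.72790096 -0.03469139]
```

View pics/down2.png

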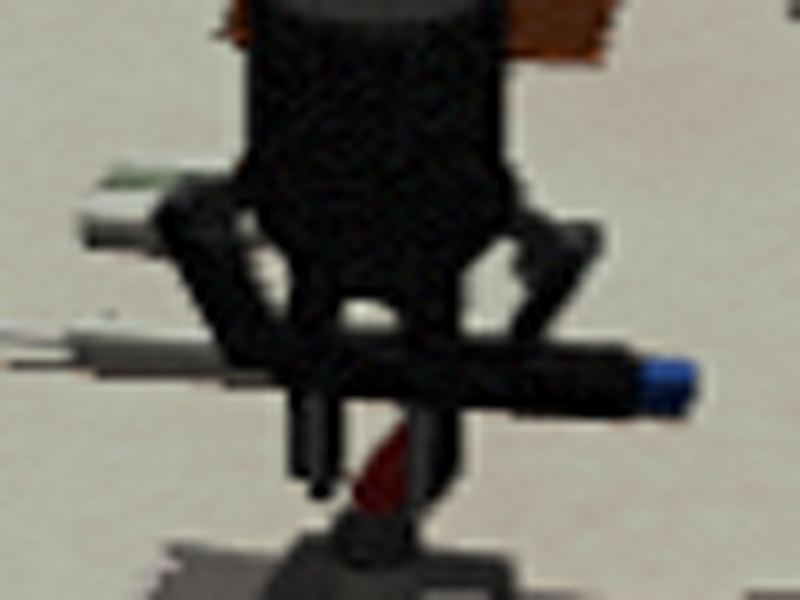

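Measured poses taken in motion lag the commands, so the tool settled 5 mm too far +x and one finger touches the crank. I widen the opening, lift and recentre, and measure only after settling.

Emit:
carry_out([
  [[0, 0, -0.5, 0, 0, 0, 3.0], [0, -0.3, -1, 0, 0, 0, 3.6], [-0.3, -0.5, -1, 0, 0, 0, 3.6], [-0.3, -0.5, -1, 0, 0, 0, 3.6], [-0.3, -0.5, -1, 0, 0, 0, 3.6]],
])

```text
clock: 3.6
eef_pos: [519.7, -44.3, 105.2]
tool_rot: [3.141, -0.0, 1.434]
force: [0.3, -0.3, -0.4]
width: 35.9
```

Run:
```python
from h import *
for i in range(4): s=get_image("side")
plan(*wor(0.7,-164),91,1.434)
print(own(read_state()["eef_pos"]),read_state()["torque"])
b=cv2.resize(s["img"][120:180,210:285],(800,600),interpolation=cv2.INTER_CUBIC)
cv2.imwrite("pics/down3.png",b)
```

```text
shift cm [-0.01  0.36  1.38] rot [-0. -0. -0.] pos [519.6 -44.1 104.8] rpy [-3.141 -0.     1.434] t 3.8 F [0.2 1.3 0.2] w 36.2
[  -2.85189116 -163.88588718] [ 0.0813655  -0.01075195  0.06443822]
```

View pics/down3.png

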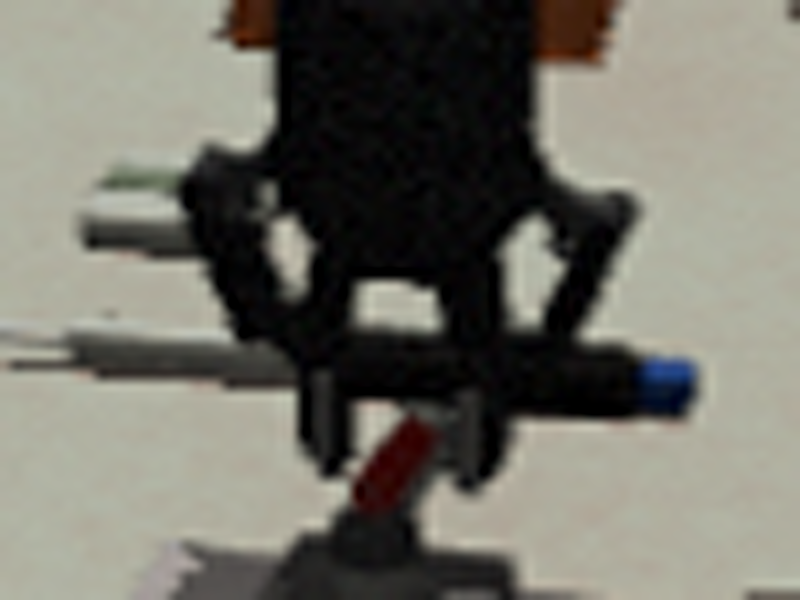

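Emit:
carry_out([
  [[0, 0.23, 0.6, 0, 0, 0, 2.8], [0, 0.23, 0.9, 0, 0, 0, 2.4], [0, 0.23, 0.9, 0, 0, 0, 2.2], [0, 0.23, 0.9, 0, 0, 0, 2.2], [0, 0.23, 0.9, 0, 0, 0, 2.2]],
])

```text
clock: 4.22
eef_pos: [522.2, -44.7, 95.9]
tool_rot: [3.141, 0.0, 1.434]
force: [0.4, -0.9, 1.6]
width: 22.1
```

Run:
```python
from h import *
for i in range(2): s=get_image("side")
plan(*wor(0,-164),91,1.434)
print(own(read_state()["eef_pos"]),read_state()["torque"])
b=cv2.resize(s["img"][120:180,210:285],(800,600),interpolation=cv2.INTER_CUBIC)
cv2.imwrite("pics/down4.png",b)
```

```text
shift cm [0.02 0.04 0.51] rot [ 0.  0. -0.] pos [522.  -44.7  96.1] rpy [3.141 0.    1.434] t 4.32 F [ 1.7 -1.6  0.6] w 21.9
[  -0.40012509 -164.17934685] [-0.18296336 -0.28679198 -0.03054312]
```

View pics/down4.png

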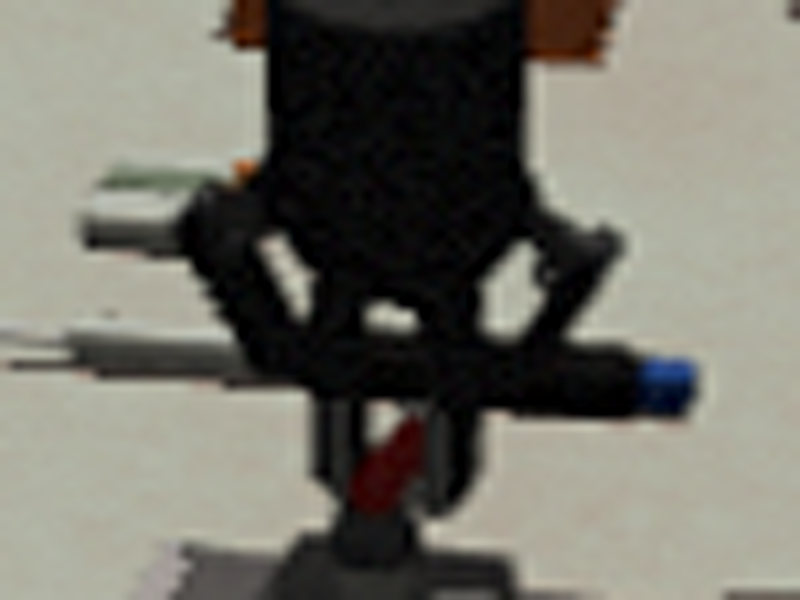

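Emit:
carry_out([
  [[0, 0, 0.3, 0, 0, 0, 2.0], [0, 0, 0.3, 0, 0, 0, 1.9], [0, 0, 0.3, 0, 0, 0, 1.9], [0, 0, 0.3, 0, 0, 0, 1.9]],
])

```text
clock: 4.65
eef_pos: [522.6, -45.4, 93.3]
tool_rot: [3.14, 0.001, 1.433]
force: [3.5, -3.6, 1.5]
width: 19.4
```

Run:
```python
from h import *
plan(*wor(0,-164),91,1.434)
print(own(read_state()["eef_pos"]),read_state()["torque"])
```

```text
shift cm [ 0.08 -0.03  0.23] rot [ 0.002  0.001 -0.001] pos [522.6 -45.4  93.3] rpy [3.140e+00 1.000e-03 1.433e+00] t 4.65 F [ 3.5 -3.6  1.5] w 19.4
[   0.2968141  -164.80274666] [-0.968137   -0.6887116  -0.06955299]
```

Emit:
carry_out([
  [[0, 0.1, 0, 0, 0, 0, 1.8], [0, 0.1, 0, 0, 0, 0, 1.6], [0, 0.1, 0, 0, 0, 0, 1.4], [0, 0.1, 0, 0, 0, 0, 1.2]],
])

```text
clock: 4.98
eef_pos: [522.7, -46.2, 93.3]
tool_rot: [3.142, 0.002, 1.433]
force: [2.4, -6.1, 4.1]
width: 14.1
```

Run:
```python
from h import *
plan(*wor(0,-164),91,1.434)
print(own(read_state()["eef_pos"]),read_state()["torque"])
s=get_image("side")
b=cv2.resize(s["img"][120:180,210:285],(800,600),interpolation=cv2.INTER_CUBIC)
cv2.imwrite("pics/down5.png",b)
```

```text
shift cm [ 0.16 -0.06  0.22] rot [ 0.     0.002 -0.001] pos [522.7 -46.2  93.3] rpy [3.142e+00 2.000e-03 1.433e+00] t 4.98 F [ 2.4 -6.1  4.1] w 14.1
[   0.54901762 -165.55255052] [-1.26088019 -0.40551831 -0.01470137]
```

View pics/down5.png

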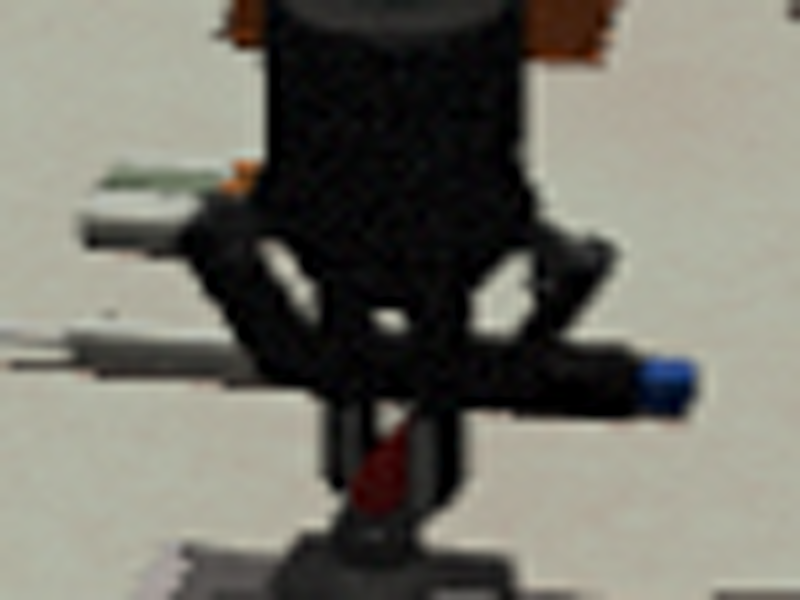

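The fingers hold the handle (opening 14.1 mm). I swing it up in an arc about the pivot with the tool vertical.

Emit:
carry_out([
  [[-0.2, 0, -0.84, 0, 0, 0, 1.0], [-0.6, 0, -1.6, 0, 0, 0, 1.0], [-1.16, 0, -2.26, 0, 0, 0, 1.0], [-1.88, 0, -2.74, 0, 0, 0, 1.0], [-1.88, 0, -2.74, 0, 0, 0, 1.0]],
])

```text
clock: 5.45
eef_pos: [519.6, -63.3, 119.4]
tool_rot: [-3.14, -0.001, 1.433]
force: [3.6, -3.2, -7.6]
width: 13.6
```

Run:
```python
from h import *
plan(*wor(0,-200),127,1.434)
print(own(read_state()["eef_pos"]),read_state()["torque"])
s=get_image("side")
b=cv2.resize(s["img"][110:170,210:285],(800,600),interpolation=cv2.INTER_CUBIC)
cv2.imwrite("pics/up1.png",b)
```

```text
shift cm [-1.71  0.03 -0.76] rot [-0.002 -0.001 -0.001] pos [519.6 -63.3 119.4] rpy [-3.140e+00 -1.000e-03  1.433e+00] t 5.45 F [ 3.6 -3.2 -7.6] w 13.6
[  -0.27459652 -182.90438586] [-0.4679143  -0.67435743 -0.13595102]
```

View pics/up1.png

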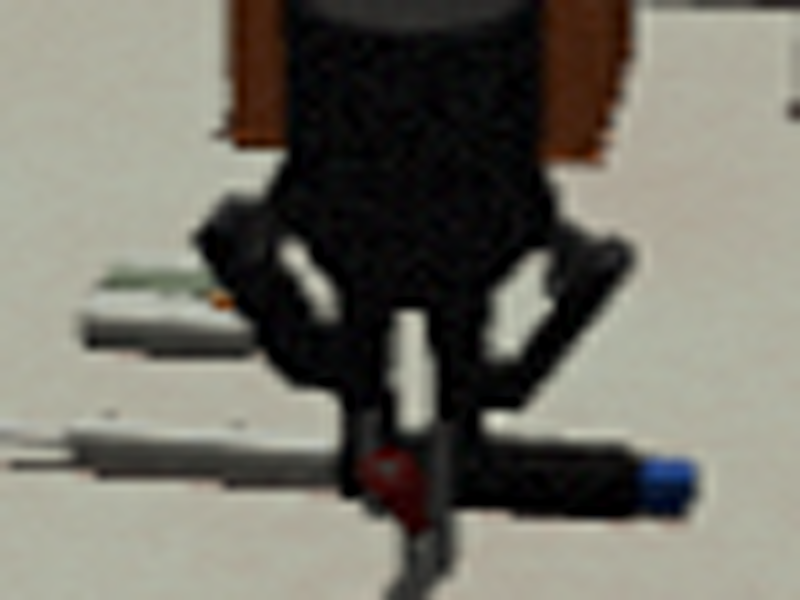

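Emit:
carry_out([
  [[-0.6, 0, -0.25, 0, 0, 0, 1.0], [-1.2, 0, -0.4, 0, 0, 0, 1.0], [-1.8, 0, -0.45, 0, 0, 0, 1.0], [-2.3, 0, -0.45, 0, 0, 0, 1.0], [-2.3, 0, -0.45, 0, 0, 0, 1.0]],
])

```text
clock: 5.92
eef_pos: [517.3, -81.9, 124.4]
tool_rot: [-3.141, -0.005, 1.437]
force: [2.1, 4.5, -9.5]
width: 11.2
```

Run:
```python
from h import *
s=get_image("side")
plan(*wor(0,-200),127,1.434)
print(own(read_state()["eef_pos"]),read_state()["torque"])
b=cv2.resize(s["img"][110:170,210:285],(800,600),interpolation=cv2.INTER_CUBIC)
cv2.imwrite("pics/up2.png",b)
```

```text
shift cm [ 0.21  0.01 -0.26] rot [-0.001 -0.004  0.003] pos [517.1 -82.2 124.3] rpy [-3.141 -0.004  1.437] t 5.97 F [ 3.7  4.7 -7.2] w 10.9
[-1.34266453e-01 -2.02055725e+02] [ 1.02592043 -0.94584136  0.06369068]
```

View pics/up2.png

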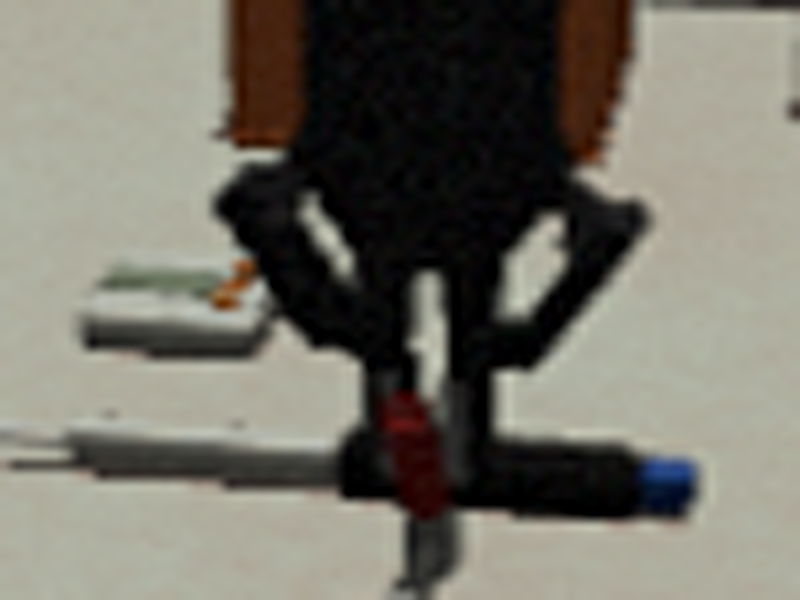

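The handle is raised but still short of upright and has slid to the pad edge. I release it, rise, close the fingers and press it against the stop from the crank-axis side.

Emit:
carry_out([
  [[0, 0, 0, 0, 0, 0, 3.5], [0, 0, 0, 0, 0, 0, 3.5], [0, 0, -2.5, 0, 0, 0, 3.5], [0, 0, -5, 0, 0, 0, 3.5], [4, 0, -6, 0, 0, 0, 2]],
])

```text
clock: 6.38
eef_pos: [522.3, -56.0, 187.1]
tool_rot: [3.14, 0.007, 1.42]
force: [1.3, -0.4, -0.6]
width: 24.5
```

Run:
```python
from h import *
s=get_image("side");s=get_image("side")
plan(*wor(0,-160),140,1.434)
print(own(read_state()["eef_pos"]),read_state()["torque"])
b=cv2.resize(s["img"][110:170,210:285],(800,600),interpolation=cv2.INTER_CUBIC)
cv2.imwrite("pics/up3.png",b)
```

```text
shift cm [-0.06 -0.2   4.77] rot [ 0.005 -0.004  0.006] pos [524.7 -40.5 187.7] rpy [ 3.136 -0.004  1.44 ] t 6.48 F [-0.8  1.   0.2] w 19.8
[   1.69958467 -159.61729064] [ 0.08189077 -0.00344522  0.00946746]
```

View pics/up3.png

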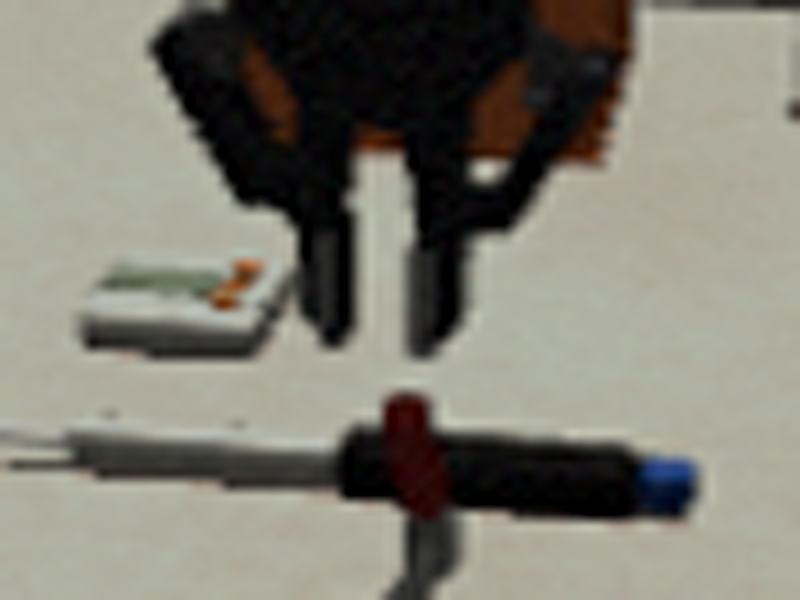

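Emit:
carry_out([
  [[0.8, -0.15, 0, 0, 0, 0, 0], [0.8, -0.15, 2.5, 0, 0, 0, 0], [0.8, -0.15, 4.6, 0, 0, 0, 0], [0.8, -0.15, 4.6, 0, 0, 0, 0]],
])

```text
clock: 6.82
eef_pos: [519.5, -37.4, 135.9]
tool_rot: [-3.135, -0.0, 1.435]
force: [-0.1, 2.0, -1.3]
width: -0.1
```

Emit:
carry_out([
  [[-0.8, 0, 0, 0, 0, 0, 0], [-1.6, 0, 0, 0, 0, 0, 0], [-2.2, 0, 0, 0, 0, 0, 0], [-2.6, 0, 0, 0, 0, 0, 0], [-2.6, 0, 0, 0, 0, 0, 0]],
])

```text
clock: 7.23
eef_pos: [519.7, -62.9, 140.1]
tool_rot: [3.139, -0.003, 1.433]
force: [-0.1, 6.7, 1.7]
width: 0.0
```

Run:
```python
from h import *
s=get_image("side");plan(*wor(0,-184),140,1.434)
print(own(read_state()["eef_pos"]),read_state()["torque"])
```

```text
shift cm [-0.14  0.02  0.01] rot [ 0.003 -0.003 -0.001] pos [519.7 -63.  140.1] rpy [ 3.139e+00 -3.000e-03  1.433e+00] t 7.28 F [1.2 6.9 1.3] w 0.1
[  -0.19871089 -182.59546876] [ 1.55943793 -0.19397472 -0.00778577]
```

Emit:
carry_out([
  [[-0.3, 0, 0, 0, 0, 0, 0], [-0.5, 0, 0, 0, 0, 0, 0], [-0.5, 0, 0, 0, 0, 0, 0]],
])

```text
clock: 7.53
eef_pos: [519.8, -63.9, 140.1]
tool_rot: [3.138, -0.008, 1.436]
force: [1.9, 15.4, 0.8]
width: 0.0
```

Run:
```python
from h import *
s=get_image("side");plan(*wor(0,-184),140,1.434)
print(own(read_state()["eef_pos"]),read_state()["torque"])
```

```text
shift cm [-0.05 -0.    0.01] rot [ 0.004 -0.007  0.002] pos [519.8 -63.9 140.1] rpy [ 3.138 -0.007  1.436] t 7.58 F [ 1.9 14.9  0.8] w 0.2
[ 1.69541429e-02 -1.83500418e+02] [ 3.24265261 -0.36106689 -0.01935147]
```

The force rose from 7 to 15 N for about 1 mm of travel, so the handle is on its stop. I back off, rise and look.

Emit:
carry_out([
  [[1.5, 0, 0, 0, 0, 0, 0], [1.5, 0, -3, 0, 0, 0, 1.5], [1.5, 0, -6, 0, 0, 0, 3], [1.5, 0, -6, 0, 0, 0, 4], [1.5, 0, -6, 0, 0, 0, 4]],
])

```text
clock: 8.0
eef_pos: [521.0, -56.3, 201.0]
tool_rot: [3.137, 0.001, 1.431]
force: [-1.1, -0.1, 0.1]
width: 40.0
```

Run:
```python
from h import *
get_image("side");s=get_image("side");plan(*wor(0,-202),185,1.434)
print(own(read_state()["eef_pos"]),read_state()["torque"])
m=red(s["img"]);k,l,st,c=cv2.connectedComponentsWithStats(m)
for i in range(1,k):
    if 20<st[i,4]<300: 
        print(st[i],c[i])
        v,u=np.nonzero(l==i)
        for a in sorted(set(v)): print(a,u[v==a].min(),u[v==a].max())
for y in(-198,-200,-202,-204):
    print(y,[proj(s,[*wor(0,y),z]).round(1) for z in(118,142,166)])
b=cv2.resize(s["img"][110:170,210:285],(800,600),interpolation=cv2.INTER_CUBIC)
cv2.imwrite("pics/up4.png",b)
```

```text
shift cm [-2.64  0.16  1.39] rot [-0.     0.001 -0.002] pos [519.3 -55.8 198.9] rpy [-3.141e+00  1.000e-03  1.432e+00] t 8.1 F [0.3 0.2 0.4] w 39.9
[  -1.50887958 -175.55111035] [ 0.05447283 -0.00342917  0.02293496]
-198 [array([248.6, 159.1]), array([248.7, 152.4]), array([248.7, 145.6])]
-200 [array([248.8, 158.8]), array([248.8, 152.1]), array([248.9, 145.3])]
-202 [array([249. , 158.6]), array([249. , 151.9]), array([249. , 145.1])]
-204 [array([249.1, 158.3]), array([249.2, 151.6]), array([249.2, 144.8])]
```

View pics/up4.png

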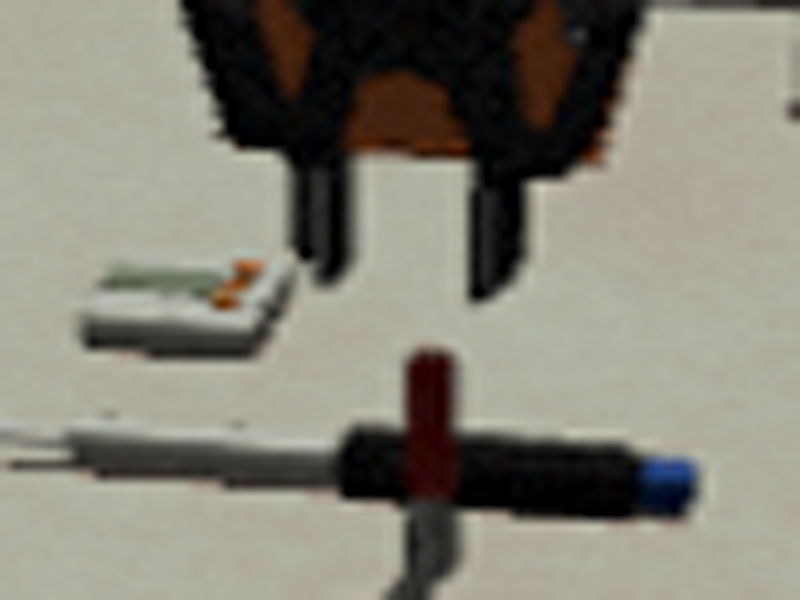

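The side view now shows the handle vertical, in crop columns 408-455 and rows 350-500. I go over it to regrasp.

Emit:
carry_out([
  [[-1.4, 0.15, 0, 0, 0, 0, 4], [-2.65, 0.15, 0, 0, 0, 0, 4], [-2.65, 0.15, 0.5, 0, 0, 0, 4], [-2.65, 0.15, 1, 0, 0, 0, 4]],
])

```text
clock: 8.43
eef_pos: [517.2, -82.0, 188.0]
tool_rot: [-3.14, 0.0, 1.431]
force: [0.1, 1.2, -0.6]
width: 39.9
```

Run:
```python
from h import *
get_image("side");s=get_image("side");plan(*wor(0,-202),125,1.434)
print(own(read_state()["eef_pos"]),read_state()["torque"])
```

```text
shift cm [-0.19  0.08  6.25] rot [-0.003 -0.    -0.   ] pos [516.8 -80.3 187.5] rpy [-3.139 -0.     1.434] t 8.53 F [-0.2  0.  -0.2] w 40.0
[  -0.65861663 -200.1269883 ] [-0.03233168  0.01979135  0.00453819]
```

Emit:
carry_out([
  [[-0.15, 0.07, 2.5, 0, 0, 0, 4], [-0.15, 0.07, 5, 0, 0, 0, 3.6], [-0.15, 0.07, 6.2, 0, 0, 0, 2.8], [-0.15, 0.07, 6.2, 0, 0, 0, 2.2], [-0.15, 0.07, 6.2, 0, 0, 0, 2.0]],
])

```text
clock: 8.95
eef_pos: [518.0, -81.4, 126.4]
tool_rot: [-3.14, -0.0, 1.435]
force: [0.5, -0.7, 0.3]
width: 20.0
```

Run:
```python
from h import *
get_image("side");s=get_image("side");plan(*wor(0,-202),125,1.434)
print(own(read_state()["eef_pos"]),read_state()["torque"])
b=cv2.resize(s["img"][110:170,210:285],(800,600),interpolation=cv2.INTER_CUBIC)
cv2.imwrite("pics/g1.png",b)
```

```text
shift cm [-0.07 -0.14  0.26] rot [ 0. -0.  0.] pos [518.7 -81.7 127.6] rpy [ 3.141 -0.     1.434] t 9.05 F [-1.1  1.2 -0.1] w 19.8
[   1.36436642 -201.26489377] [ 0.06227486  0.18003215 -0.04192967]
```

View pics/g1.png

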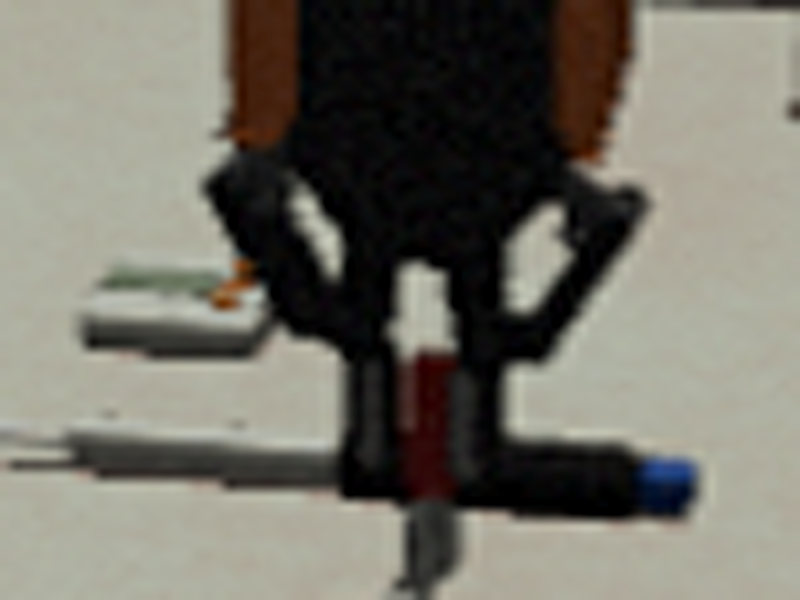

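The handle stands between the pads, with the tool about 1.3 mm too far +x. I shift and close.

Emit:
carry_out([
  [[-0.05, -0.12, 0, 0, 0, 0, 2.0], [-0.05, -0.12, 0.1, 0, 0, 0, 1.6], [-0.05, -0.12, 0.1, 0, 0, 0, 0.8], [-0.05, -0.12, 0.1, 0, 0, 0, 0.4], [-0.05, -0.12, 0.1, 0, 0, 0, 0.4]],
])

```text
clock: 9.47
eef_pos: [516.7, -82.6, 126.8]
tool_rot: [-3.142, 0.0, 1.434]
force: [-3.5, 1.4, 4.5]
width: 14.5
```

```bash
cat >> h.py <<'E'
def rep():
    s=read_state();o=own(s["eef_pos"]);f=s["force"][:2];fo=np.array([f@X,f@Y])
    d=o-np.array([0,-145]);th=np.arctan2(-d[0],-d[1])%(2*np.pi);tg=np.array([-np.cos(th),np.sin(th)]);rd=np.array([-np.sin(th),-np.cos(th)])
    print("t",round(s["clock"],2),"own",o.round(1),"z",s["eef_pos"][2].round(1),"r",np.hypot(*d).round(1),"th",th.round(3),"Ftan",(fo@tg).round(2),"Frad",(fo@rd).round(2),"Fz",s["force"][2].round(1),"w",round(s["width"],1),"yaw",s["tool_rot"].round(3))
E
python3 - <<'E'
from h import *
get_image("top");rep()
E
```

```text
t 9.52 own [  -0.4 -202.4] z 126.9 r 57.4 th 0.008 Ftan 2.8 Frad -0.68 Fz 5.2 w 14.4 yaw [-3.142  0.     1.434]
```

Firm grip at 14.4 mm. I start cranking on a 55 mm circle with a slight outward bias and the tool orientation held constant, since the sleeve spins freely.

Emit:
carry_out([
  [[-0.07, -0.56, 0, 0, 0, 0, 0.4], [0.01, -1.11, 0, 0, 0, 0, 0.4], [0.24, -1.92, 0, 0, 0, 0, 0.4], [0.59, -2.68, 0, 0, 0, 0, 0.4], [1.04, -3.39, 0, 0, 0, 0, 0.4]],
])

```text
clock: 9.93
eef_pos: [488.5, -69.0, 127.1]
tool_rot: [3.133, 0.0, 1.432]
force: [5.9, -2.7, -2.0]
width: 14.8
```

Run:
```python
from h import *
rep();s=get_image("side");rep()
b=cv2.resize(s["img"][110:230,180:300],(600,600),interpolation=cv2.INTER_CUBIC)
cv2.imwrite("pics/c1.png",b)
```

```text
t 9.93 own [ -30.3 -192.9] z 127.1 r 56.6 th 0.564 Ftan -6.21 Frad -1.71 Fz -2.0 w 14.8 yaw [3.133 0.    1.432]
t 9.98 own [ -32.2 -191.6] z 127.0 r 56.6 th 0.604 Ftan -3.8 Frad -1.73 Fz -0.8 w 14.6 yaw [ 3.135 -0.     1.434]
```

View pics/c1.png

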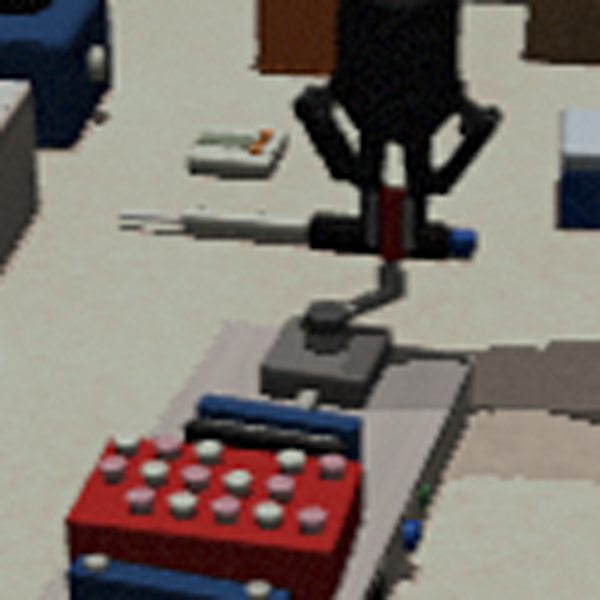

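The crank turns with the handle upright between the pads (crop 390,220). I compute the remaining waypoints.

```bash
cat > arc.py <<'E'
import numpy as np,sys
def arc(a,ths,r=56):
    for t in ths: print(round(t,3),[round((r*np.cos(a)-r*np.cos(t))/10,2),round((r*np.sin(a)-r*np.sin(t))/10,2)])
E
python3 -c "
from arc import *
for a in (.65,1.9,3.15): arc(a,a+.25*np.arange(1,6));print()
arc(4.4,4.4+.1*np.arange(1,6))"
```

```text
0.9 [np.float64(0.98), np.float64(-1.0)]
1.15 [np.float64(2.17), np.float64(-1.72)]
1.4 [np.float64(3.51), np.float64(-2.13)]
1.65 [np.float64(4.9), np.float64(-2.19)]
1.9 [np.float64(6.27), np.float64(-1.91)]

2.15 [np.float64(1.25), np.float64(0.61)]
2.4 [np.float64(2.32), np.float64(1.52)]
2.65 [np.float64(3.13), np.float64(2.66)]
2.9 [np.float64(3.63), np.float64(3.96)]
3.15 [np.float64(3.79), np.float64(5.35)]

3.4 [np.float64(-0.19), np.float64(1.38)]
3.65 [np.float64(-0.71), np.float64(2.68)]
3.9 [np.float64(-1.53), np.float64(3.8)]
4.15 [np.float64(-2.61), np.float64(4.69)]
4.4 [np.float64(-3.88), np.float64(5.28)]

4.5 [np.float64(-0.54), np.float64(0.15)]
4.6 [np.float64(-1.09), np.float64(0.24)]
4.7 [np.float64(-1.65), np.float64(0.27)]
4.8 [np.float64(-2.21), np.float64(0.25)]
4.9 [np.float64(-2.77), np.float64(0.17)]
```

Emit:
carry_out([
  [[0.98, -1.0, 0, 0, 0, 0, 0.4], [2.17, -1.72, 0, 0, 0, 0, 0.4], [3.51, -2.13, 0, 0, 0, 0, 0.4], [4.9, -2.19, 0, 0, 0, 0, 0.4], [6.27, -1.91, 0, 0, 0, 0, 0.4]],
])

```text
clock: 10.4
eef_pos: [474.9, -5.5, 126.8]
tool_rot: [3.14, 0.004, 1.431]
force: [1.4, -8.9, 3.9]
width: 14.8
```

Run:
```python
from h import *
rep();get_image("side");get_image("side");s=get_image("side");rep()
b=cv2.resize(s["img"][110:230,180:300],(600,600),interpolation=cv2.INTER_CUBIC)
cv2.imwrite("pics/c2.png",b)
```

```text
t 10.4 own [ -52.4 -131.8] z 126.8 r 54.1 th 1.817 Ftan -7.71 Frad -4.61 Fz 3.9 w 14.8 yaw [3.14  0.004 1.431]
t 10.55 own [ -51.1 -128.4] z 126.8 r 53.8 th 1.884 Ftan 1.44 Frad -2.01 Fz 4.6 w 14.1 yaw [ 3.137e+00 -1.000e-03  1.435e+00]
```

View pics/c2.png

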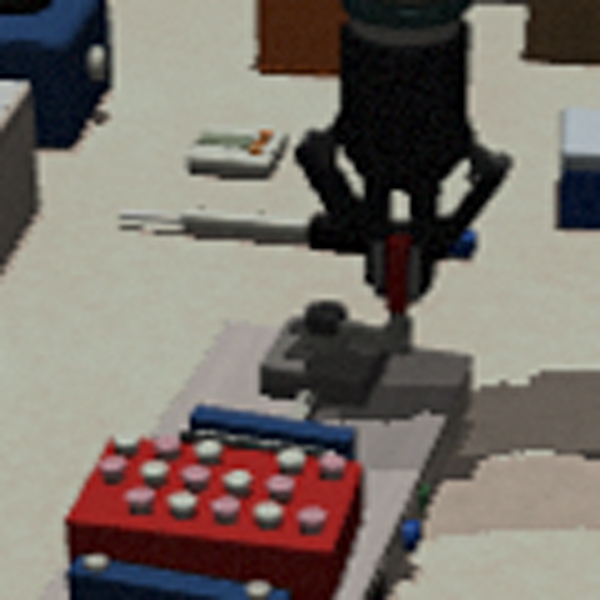

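Emit:
carry_out([
  [[1.25, 0.61, 0, 0, 0, 0, 0.4], [2.32, 1.52, 0, 0, 0, 0, 0.4], [3.13, 2.66, 0, 0, 0, 0, 0.4], [3.63, 3.96, 0, 0, 0, 0, 0.4], [3.79, 5.35, 0, 0, 0, 0, 0.4]],
])

```text
clock: 10.97
eef_pos: [529.7, 27.0, 126.5]
tool_rot: [-3.135, 0.003, 1.434]
force: [-7.4, -1.5, 13.7]
width: 14.5
```

Run:
```python
from h import *
rep();get_image("side");get_image("side");s=get_image("side");rep()
b=cv2.resize(s["img"][110:230,180:300],(600,600),interpolation=cv2.INTER_CUBIC)
cv2.imwrite("pics/c3.png",b)
```

```text
t 10.97 own [ -2.5 -92.1] z 126.5 r 53.0 th 3.094 Ftan -7.2 Frad -2.14 Fz 13.7 w 14.5 yaw [-3.135e+00  3.000e-03  1.434e+00]
t 11.12 own [  1.1 -92.1] z 126.7 r 52.9 th 3.163 Ftan 0.01 Frad -0.96 Fz 8.9 w 14.6 yaw [3.141e+00 1.000e-03 1.433e+00]
```

View pics/c3.png

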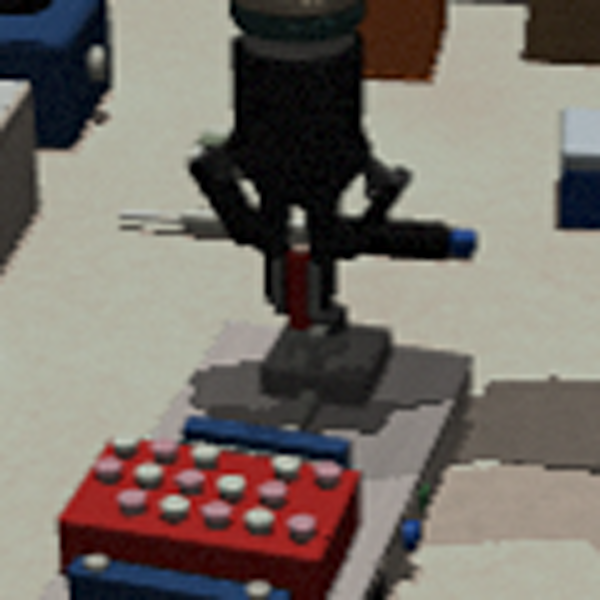

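The handle still stands upright and the rack is starting to move. Next to 4.4 rad, still short of the earliest tight point.

Emit:
carry_out([
  [[-0.19, 1.38, 0, 0, 0, 0, 0.4], [-0.71, 2.68, 0, 0, 0, 0, 0.4], [-1.53, 3.8, 0, 0, 0, 0, 0.4], [-2.61, 4.69, 0, 0, 0, 0, 0.4], [-3.88, 5.28, 0, 0, 0, 0, 0.4]],
])

```text
clock: 11.53
eef_pos: [579.0, -15.0, 126.7]
tool_rot: [-3.139, -0.004, 1.436]
force: [-4.2, 6.6, 8.5]
width: 14.7
```

Run:
```python
from h import *
rep();get_image("side");get_image("side");s=get_image("side");rep()
b=cv2.resize(s["img"][130:250,170:290],(600,600),interpolation=cv2.INTER_CUBIC)
cv2.imwrite("pics/c4.png",b)
```

```text
t 11.53 own [  52. -127.] z 126.7 r 55.0 th 4.379 Ftan -7.28 Frad -2.85 Fz 8.5 w 14.7 yaw [-3.139 -0.004  1.436]
t 11.68 own [  53.3 -130.9] z 126.8 r 55.2 th 4.455 Ftan 0.16 Frad -1.02 Fz 8.2 w 14.6 yaw [ 3.141 -0.     1.432]
```

View pics/c4.png

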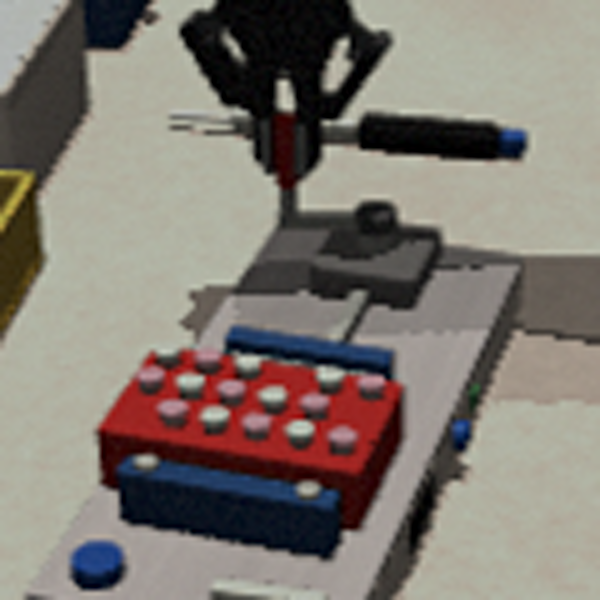

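The rack is nearing the fence. Free running reads a steady tangential force of about -7.2 N, so I slow down and track its rise.

```bash
sed -i 's/np.array(\[0,-145\])/np.array([1.0,-147.2])/' h.py; python3 -c "
from h import rep;rep()
from arc import *
for a in (4.4,4.65,4.9): arc(a,a+.05*np.arange(1,6));print()
"
```

```text
t 11.68 own [  53.3 -130.9] z 126.8 r 54.8 th 4.411 Ftan 0.12 Frad -1.03 Fz 8.2 w 14.6 yaw [ 3.141 -0.     1.432]
4.45 [np.float64(-0.27), np.float64(0.08)]
4.5 [np.float64(-0.54), np.float64(0.15)]
4.55 [np.float64(-0.82), np.float64(0.2)]
4.6 [np.float64(-1.09), np.float64(0.24)]
4.65 [np.float64(-1.37), np.float64(0.26)]

4.7 [np.float64(-0.28), np.float64(0.01)]
4.75 [np.float64(-0.56), np.float64(0.01)]
4.8 [np.float64(-0.84), np.float64(-0.01)]
4.85 [np.float64(-1.12), np.float64(-0.04)]
4.9 [np.float64(-1.39), np.float64(-0.09)]

4.95 [np.float64(-0.27), np.float64(-0.06)]
5.0 [np.float64(-0.54), np.float64(-0.13)]
5.05 [np.float64(-0.81), np.float64(-0.22)]
5.1 [np.float64(-1.07), np.float64(-0.32)]
5.15 [np.float64(-1.33), np.float64(-0.43)]
```

Emit:
carry_out([
  [[-0.27, 0.08, 0, 0, 0, 0, 0.4], [-0.54, 0.15, 0, 0, 0, 0, 0.4], [-0.82, 0.2, 0, 0, 0, 0, 0.4], [-1.09, 0.24, 0, 0, 0, 0, 0.4], [-1.37, 0.26, 0, 0, 0, 0, 0.4]],
])

```text
clock: 12.1
eef_pos: [580.5, -28.6, 126.8]
tool_rot: [-3.142, -0.005, 1.436]
force: [-0.2, 6.4, 6.9]
width: 14.6
```

```bash
python3 -c "
from h import rep,get_image;rep()"
```

```text
t 12.1 own [  55.3 -140.3] z 126.8 r 54.8 th 4.585 Ftan -6.44 Frad -0.26 Fz 6.9 w 14.6 yaw [-3.142 -0.005  1.436]
```

Emit:
carry_out([
  [[-0.28, 0.01, 0, 0, 0, 0, 0.4], [-0.56, 0.01, 0, 0, 0, 0, 0.4]],
])

```text
clock: 12.27
eef_pos: [580.2, -34.1, 126.8]
tool_rot: [3.141, -0.005, 1.436]
force: [-0.0, 7.4, 6.9]
width: 14.1
```

Run:
```python
from h import *
rep();s=get_image("side");rep()
t=get_image("top");rep()
b=cv2.resize(s["img"][150:250,170:290],(600,500),interpolation=cv2.INTER_CUBIC)
cv2.imwrite("pics/c5.png",b)
cv2.imwrite("pics/c5t.png",cv2.resize(t["img"][150:230,170:310],None,fx=5.7,fy=5.7,interpolation=cv2.INTER_CUBIC))
```

```text
t 12.27 own [  55.8 -145.7] z 126.8 r 54.8 th 4.686 Ftan -7.4 Frad -0.84 Fz 6.9 w 14.1 yaw [ 3.141 -0.005  1.436]
t 12.32 own [  55.8 -146.7] z 126.8 r 54.8 th 4.703 Ftan -5.75 Frad -0.75 Fz 6.8 w 14.7 yaw [ 3.141 -0.004  1.435]
t 12.37 own [  55.8 -146.6] z 126.8 r 54.8 th 4.702 Ftan -4.52 Frad -1.54 Fz 6.2 w 14.8 yaw [ 3.141 -0.004  1.435]
```

View pics/c5t.png

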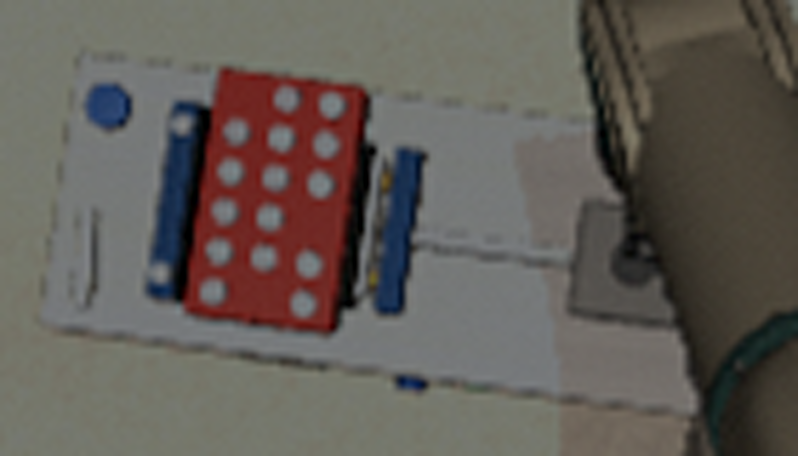

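The top view shows the rack squared up to the jaw and a few mm short of the fence. I continue in short steps.

```bash
python3 -c "
from arc import *
for a in (4.75,4.85,4.95,5.05,5.15,5.25,5.35): arc(a,a+np.array([.02,.05,.04,.06,.08,.1]));print()
"
```

```text
4.77 [np.float64(-0.11), np.float64(-0.01)]
4.8 [np.float64(-0.28), np.float64(-0.02)]
4.79 [np.float64(-0.22), np.float64(-0.01)]
4.81 [np.float64(-0.34), np.float64(-0.02)]
4.83 [np.float64(-0.45), np.float64(-0.03)]
4.85 [np.float64(-0.56), np.float64(-0.05)]

4.87 [np.float64(-0.11), np.float64(-0.02)]
4.9 [np.float64(-0.28), np.float64(-0.05)]
4.89 [np.float64(-0.22), np.float64(-0.04)]
4.91 [np.float64(-0.33), np.float64(-0.06)]
4.93 [np.float64(-0.44), np.float64(-0.08)]
4.95 [np.float64(-0.55), np.float64(-0.1)]

4.97 [np.float64(-0.11), np.float64(-0.03)]
5.0 [np.float64(-0.27), np.float64(-0.07)]
4.99 [np.float64(-0.22), np.float64(-0.06)]
5.01 [np.float64(-0.32), np.float64(-0.09)]
5.03 [np.float64(-0.43), np.float64(-0.12)]
5.05 [np.float64(-0.54), np.float64(-0.16)]

5.07 [np.float64(-0.11), np.float64(-0.04)]
5.1 [np.float64(-0.26), np.float64(-0.1)]
5.09 [np.float64(-0.21), np.float64(-0.08)]
5.11 [np.float64(-0.31), np.float64(-0.12)]
5.13 [np.float64(-0.42), np.float64(-0.17)]
5.15 [np.float64(-0.52), np.float64(-0.21)]

5.17 [np.float64(-0.1), np.float64(-0.05)]
5.2 [np.float64(-0.25), np.float64(-0.12)]
5.19 [np.float64(-0.2), np.float64(-0.1)]
5.21 [np.float64(-0.3), np.float64(-0.15)]
5.23 [np.float64(-0.4), np.float64(-0.21)]
5.25 [np.float64(-0.49), np.float64(-0.26)]

5.27 [np.float64(-0.1), np.float64(-0.06)]
5.3 [np.float64(-0.24), np.float64(-0.15)]
5.29 [np.float64(-0.19), np.float64(-0.12)]
5.31 [np.float64(-0.28), np.float64(-0.18)]
5.33 [np.float64(-0.38), np.float64(-0.24)]
5.35 [np.float64(-0.47), np.float64(-0.31)]

5.37 [np.float64(-0.09), np.float64(-0.07)]
5.4 [np.float64(-0.22), np.float64(-0.17)]
5.39 [np.float64(-0.18), np.float64(-0.14)]
5.41 [np.float64(-0.26), np.float64(-0.21)]
5.43 [np.float64(-0.35), np.float64(-0.28)]
5.45 [np.float64(-0.43), np.float64(-0.36)]
```

Emit:
carry_out([
  [[-0.28, -0.02, 0, 0, 0, 0, 0.4], [-0.56, -0.06, 0, 0, 0, 0, 0.4]],
])

```text
clock: 12.53
eef_pos: [579.3, -39.4, 126.8]
tool_rot: [3.14, -0.005, 1.436]
force: [0.4, 5.9, 4.9]
width: 14.9
```

```bash
python3 -c "
from h import rep;rep()"
```

```text
t 12.53 own [  55.7 -151.1] z 126.8 r 54.8 th 4.784 Ftan -5.89 Frad -0.81 Fz 4.9 w 14.9 yaw [ 3.14  -0.005  1.436]
```

Emit:
carry_out([
  [[-0.28, -0.05, 0, 0, 0, 0, 0.4], [-0.55, -0.1, 0, 0, 0, 0, 0.4]],
])

```text
clock: 12.7
eef_pos: [577.8, -44.9, 126.8]
tool_rot: [3.139, -0.005, 1.436]
force: [1.7, 6.0, 5.7]
width: 14.9
```

```bash
python3 -c "
from h import rep;rep()"
```

```text
t 12.7 own [  55.  -156.8] z 126.8 r 54.8 th 4.888 Ftan -6.21 Frad -0.2 Fz 5.7 w 14.9 yaw [ 3.139 -0.005  1.436]
```

Emit:
carry_out([
  [[-0.22, -0.06, 0, 0, 0, 0, 0.4], [-0.32, -0.09, 0, 0, 0, 0, 0.4]],
])

```text
clock: 12.87
eef_pos: [576.6, -48.4, 126.8]
tool_rot: [3.139, -0.005, 1.435]
force: [1.3, 6.4, 5.1]
width: 14.5
```

Run:
```python
from h import *
rep();s=get_image("side")
b=cv2.resize(s["img"][180:250,170:290],(720,420),interpolation=cv2.INTER_CUBIC)
cv2.imwrite("pics/c6.png",b)
```

```text
t 12.87 own [  54.2 -160.4] z 126.8 r 54.8 th 4.956 Ftan -6.48 Frad -1.15 Fz 5.1 w 14.5 yaw [ 3.139 -0.005  1.435]
```

View pics/c6.png

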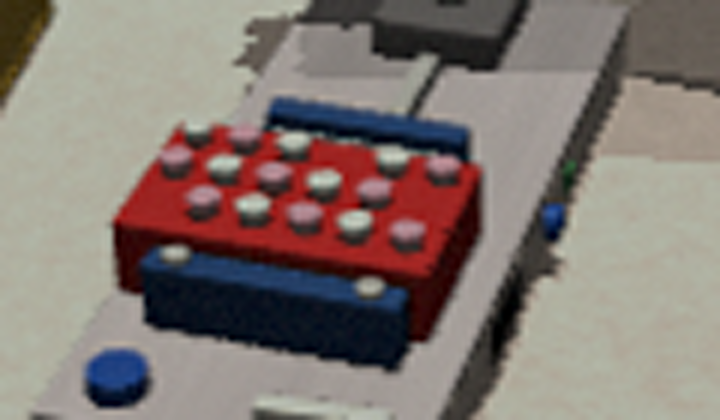

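```bash
python3 -c "
from arc import *
for a in (5.01,5.07,5.13,5.19,5.25,5.31,5.37,5.43,5.49): arc(a,a+np.array([.02,.03,.06]));print()
"
```

```text
5.03 [np.float64(-0.11), np.float64(-0.03)]
5.04 [np.float64(-0.16), np.float64(-0.05)]
5.07 [np.float64(-0.32), np.float64(-0.11)]

5.09 [np.float64(-0.1), np.float64(-0.04)]
5.1 [np.float64(-0.16), np.float64(-0.06)]
5.13 [np.float64(-0.31), np.float64(-0.13)]

5.15 [np.float64(-0.1), np.float64(-0.05)]
5.16 [np.float64(-0.15), np.float64(-0.07)]
5.19 [np.float64(-0.3), np.float64(-0.15)]

5.21 [np.float64(-0.1), np.float64(-0.05)]
5.22 [np.float64(-0.15), np.float64(-0.08)]
5.25 [np.float64(-0.29), np.float64(-0.16)]

5.27 [np.float64(-0.1), np.float64(-0.06)]
5.28 [np.float64(-0.14), np.float64(-0.09)]
5.31 [np.float64(-0.28), np.float64(-0.18)]

5.33 [np.float64(-0.09), np.float64(-0.06)]
5.34 [np.float64(-0.14), np.float64(-0.1)]
5.37 [np.float64(-0.27), np.float64(-0.2)]

5.39 [np.float64(-0.09), np.float64(-0.07)]
5.4 [np.float64(-0.13), np.float64(-0.1)]
5.43 [np.float64(-0.26), np.float64(-0.21)]

5.45 [np.float64(-0.08), np.float64(-0.07)]
5.46 [np.float64(-0.12), np.float64(-0.11)]
5.49 [np.float64(-0.25), np.float64(-0.23)]

5.51 [np.float64(-0.08), np.float64(-0.08)]
5.52 [np.float64(-0.12), np.float64(-0.12)]
5.55 [np.float64(-0.23), np.float64(-0.24)]
```

Emit:
carry_out([
  [[-0.16, -0.05, 0, 0, 0, 0, 0.4], [-0.32, -0.11, 0, 0, 0, 0, 0.4]],
])

```text
clock: 13.08
eef_pos: [575.5, -51.0, 126.9]
tool_rot: [3.138, -0.005, 1.436]
force: [2.1, 5.4, 4.1]
width: 14.5
```

```bash
python3 -c "
from h import rep;rep()"
```

```text
t 13.08 own [  53.5 -163.2] z 126.9 r 54.8 th 5.008 Ftan -5.75 Frad -0.34 Fz 4.1 w 14.5 yaw [ 3.138 -0.005  1.436]
```

Emit:
carry_out([
  [[-0.16, -0.06, 0, 0, 0, 0, 0.4], [-0.31, -0.13, 0, 0, 0, 0, 0.4]],
])

```text
clock: 13.25
eef_pos: [573.9, -54.1, 126.9]
tool_rot: [3.138, -0.005, 1.436]
force: [3.0, 5.8, 4.1]
width: 14.6
```

```bash
python3 -c "
from h import rep;rep()"
```

```text
t 13.25 own [  52.4 -166.4] z 126.9 r 54.8 th 5.071 Ftan -6.53 Frad -0.12 Fz 4.1 w 14.6 yaw [ 3.138 -0.005  1.436]
```

Emit:
carry_out([
  [[-0.15, -0.07, 0, 0, 0, 0, 0.4], [-0.3, -0.15, 0, 0, 0, 0, 0.4]],
])

```text
clock: 13.42
eef_pos: [572.3, -57.0, 126.9]
tool_rot: [3.138, -0.005, 1.435]
force: [3.5, 5.7, 3.7]
width: 14.4
```

```bash
python3 -c "
from h import rep;rep()"
```

```text
t 13.42 own [  51.1 -169.5] z 126.9 r 54.8 th 5.131 Ftan -6.74 Frad -0.01 Fz 3.7 w 14.4 yaw [ 3.138 -0.005  1.435]
```

Emit:
carry_out([
  [[-0.15, -0.08, 0, 0, 0, 0, 0.4], [-0.29, -0.16, 0, 0, 0, 0, 0.4]],
])

```text
clock: 13.58
eef_pos: [570.7, -59.4, 126.9]
tool_rot: [3.137, -0.006, 1.435]
force: [3.7, 7.0, 2.5]
width: 14.3
```

```bash
python3 -c "
from h import rep;rep()"
```

```text
t 13.58 own [  49.9 -172.1] z 126.9 r 54.8 th 5.183 Ftan -7.8 Frad -0.96 Fz 2.5 w 14.3 yaw [ 3.137 -0.006  1.435]
```

The force is rising (7.8 N). Smaller steps.

Emit:
carry_out([
  [[-0.1, -0.06, 0, 0, 0, 0, 0.4], [-0.19, -0.12, 0, 0, 0, 0, 0.4]],
])

```text
clock: 13.75
eef_pos: [569.9, -60.6, 127.0]
tool_rot: [3.136, -0.007, 1.436]
force: [5.5, 7.0, 0.9]
width: 14.6
```

Run:
```python
from h import *
rep();s=get_image("side");rep();t=get_image("top");rep()
b=cv2.resize(s["img"][180:250,170:290],(720,420),interpolation=cv2.INTER_CUBIC)
cv2.imwrite("pics/c7.png",b)
cv2.imwrite("pics/c7t.png",cv2.resize(t["img"][150:230,170:310],None,fx=5.7,fy=5.7,interpolation=cv2.INTER_CUBIC))
```

```text
t 13.75 own [  49.2 -173.4] z 127.0 r 54.8 th 5.209 Ftan -8.89 Frad 0.3 Fz 0.9 w 14.6 yaw [ 3.136 -0.007  1.436]
t 13.8 own [  49.2 -173.5] z 126.9 r 54.8 th 5.212 Ftan -8.32 Frad -0.86 Fz 1.9 w 14.4 yaw [ 3.136 -0.007  1.436]
t 13.85 own [  49.1 -173.5] z 126.9 r 54.8 th 5.212 Ftan -8.06 Frad -0.83 Fz 2.5 w 14.3 yaw [ 3.136 -0.006  1.436]
```

View pics/c7t.png

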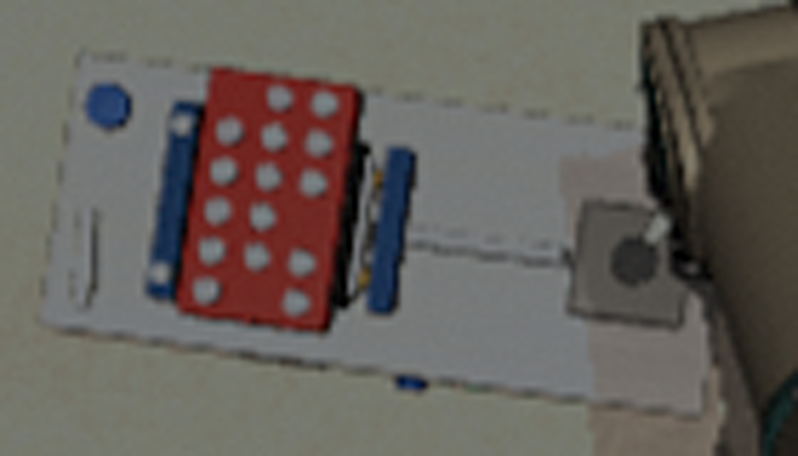

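The rack now sits flush against the fence. The force is up about 2.5 N over free running, so the grip is about 14 N. One small step more to reach the middle of the best band.

Emit:
carry_out([
  [[-0.06, -0.04, 0, 0, 0, 0, 0.4], [-0.12, -0.08, 0, 0, 0, 0, 0.4]],
])

```text
clock: 14.02
eef_pos: [569.4, -61.2, 127.0]
tool_rot: [3.135, -0.007, 1.436]
force: [6.7, 8.1, 0.5]
width: 14.4
```

```bash
python3 -c "
from h import *
rep();get_image('side');rep()"
```

```text
t 14.02 own [  48.8 -174.1] z 127.0 r 54.8 th 5.225 Ftan -10.52 Frad 0.42 Fz 0.5 w 14.4 yaw [ 3.135 -0.007  1.436]
t 14.07 own [  48.7 -174.2] z 126.9 r 54.8 th 5.227 Ftan -9.43 Frad 0.15 Fz 1.2 w 14.2 yaw [ 3.135 -0.007  1.436]
```

Force is 4.1 N over free running, giving a grip of roughly 20-23 N. I stop here, relax the arm's wind-up by backing off the command, then open.

Emit:
carry_out([
  [[0.15, 0.1, 0, 0, 0, 0, 0.4], [0.28, 0.19, 0, 0, 0, 0, 0.4], [0.28, 0.19, 0, 0, 0, 0, 0.4]],
])

```text
clock: 14.32
eef_pos: [569.5, -61.1, 126.8]
tool_rot: [3.139, -0.003, 1.435]
force: [2.2, 4.3, 5.5]
width: 14.7
```

```bash
python3 -c "
from h import *
rep();get_image('side');rep()"
```

```text
t 14.32 own [  48.9 -174. ] z 126.8 r 54.9 th 5.221 Ftan -4.78 Frad -0.83 Fz 5.5 w 14.7 yaw [ 3.139e+00 -3.000e-03  1.435e+00]
t 14.37 own [  48.9 -173.9] z 126.8 r 54.9 th 5.221 Ftan -4.46 Frad -1.11 Fz 5.0 w 14.8 yaw [ 3.139e+00 -3.000e-03  1.435e+00]
```

Emit:
carry_out([
  [[0.08, 0.06, 0, 0, 0, 0, 0.4], [0.15, 0.1, 0, 0, 0, 0, 0.4], [0.15, 0.1, 0, 0, 0, 0, 0.4]],
])

```text
clock: 14.62
eef_pos: [569.6, -61.0, 126.7]
tool_rot: [3.141, -0.001, 1.434]
force: [0.6, 2.1, 6.9]
width: 14.7
```

```bash
python3 -c "
from h import *
rep()"
```

```text
t 14.62 own [  49.  -173.8] z 126.7 r 54.9 th 5.218 Ftan -2.1 Frad -0.78 Fz 6.9 w 14.7 yaw [ 3.141e+00 -1.000e-03  1.434e+00]
```

Emit:
carry_out([
  [[0, 0, 0, 0, 0, 0, 1.8], [0, 0, 0, 0, 0, 0, 2.4], [0, 0, 0, 0, 0, 0, 3.2], [0, 0, 0, 0, 0, 0, 3.6], [0, 0, -1, 0, 0, 0, 3.6]],
])

```text
clock: 15.03
eef_pos: [567.5, -62.2, 134.3]
tool_rot: [-3.137, 0.001, 1.433]
force: [-0.2, 0.7, -0.0]
width: 35.7
```

Emit:
carry_out([
  [[0, 0, -2, 0, 0, 0, 3.6], [0, 0, -4, 0, 0, 0, 3.6], [0, 0, -7, 0, 0, 0, 3.6], [0, 0, -10, 0, 0, 0, 3.6], [0, 0, -10, 0, 0, 0, 3.6]],
])

```text
clock: 15.45
eef_pos: [572.9, -61.8, 242.3]
tool_rot: [3.131, -0.001, 1.434]
force: [1.6, -0.7, 0.8]
width: 36.2
```

Emit:
carry_out([
  [[-4, -1, 0, 0, 0, 0, 3.6], [-8, -3, 0, 0, 0, 0, 3.6], [-11, -6, 0, 0, 0, 0, 3.6], [-14, -8, 0, 0, 0, 0, 3.6], [-14, -8, 0, 0, 0, 0, 3.6]],
])

```text
clock: 15.87
eef_pos: [463.7, -197.2, 235.6]
tool_rot: [-3.135, 0.005, 1.422]
force: [-0.5, -0.3, 0.1]
width: 36.0
```

Run:
```python
from h import *
for i in range(4): s=get_image("side")
t=get_image("top");rep()
a=cv2.resize(s["img"][120:250,170:300],(520,520),interpolation=cv2.INTER_CUBIC)
cv2.imwrite("pics/e1.png",a)
cv2.imwrite("pics/e1t.png",cv2.resize(t["img"][150:230,170:310],None,fx=5.7,fy=5.7,interpolation=cv2.INTER_CUBIC))
```

```text
t 16.12 own [ -30.2 -313.3] z 236.2 r 169.0 th 0.186 Ftan -0.32 Frad -0.1 Fz 0.0 w 36.0 yaw [ 3.140e+00 -1.000e-03  1.436e+00]
```

View pics/e1.png

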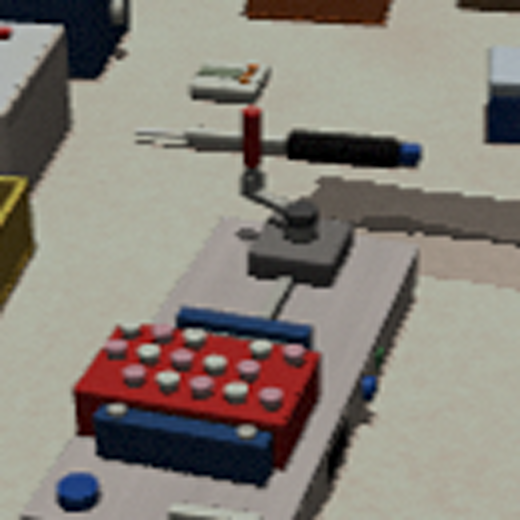

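View pics/e1t.png

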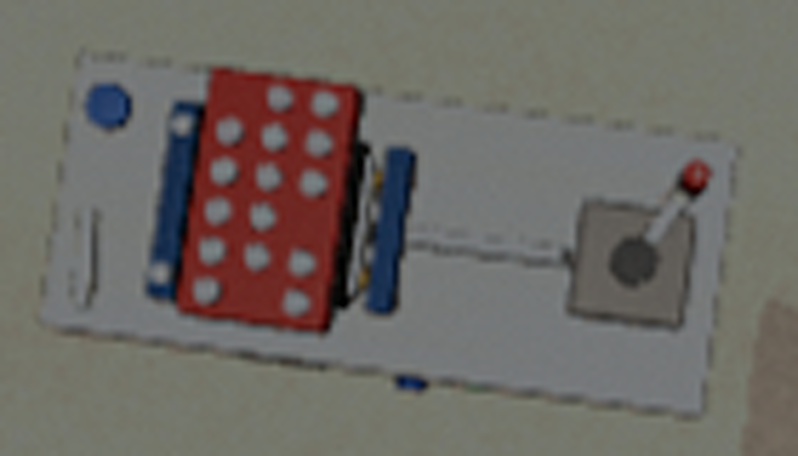

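The side view shows the handle upright at (252,140) and the rack between jaw and fence. In the top view the rack is flush with the fence and the handle stands at (697,175). I check the handle's tilt in numbers.

Run:
```python
from h import *
t=get_image("top");s=get_image("side")
th=5.22;A=wor(0,-145)
def pt(r,phi): # along handle
    d=np.array([-np.sin(th),-np.cos(th)]);h=55-r*np.cos(phi)
    q=A+X*d[0]*h+Y*d[1]*h;return [*q,106+r*np.sin(phi)]
for n,d,w in(("top",t,(170,200,280,302)),("side",s,(140,168,225,240))):
    m=red(d["img"]);mm=np.zeros_like(m);mm[w[0]:w[1],w[2]:w[3]]=m[w[0]:w[1],w[2]:w[3]]
    v,u=np.nonzero(mm);print(n,len(v),"cen",u.mean(),v.mean(),"box",u.min(),u.max(),v.min(),v.max())
    for a in sorted(set(v)): print(a,u[v==a].mean().round(1),end="; ")
    print()
    for phi in(1.57,1.4,1.2): print(phi,[proj(d,pt(r,phi)).round(1) for r in(12,36,60)])
```

```text
top 11 cen 291.6363636363636 180.63636363636363 box 290 293 179 182
179 292.0; 180 291.3; 181 291.3; 182 292.0; 
1.57 [array([290.8, 182.1]), array([291.2, 181.3]), array([291.7, 180.5])]
1.4 [array([290.4, 182.6]), array([290.1, 182.8]), array([289.8, 183. ])]
1.2 [array([290. , 183.1]), array([288.8, 184.5]), array([287.6, 186. ])]
side 11 cen 232.63636363636363 147.9090909090909 box 231 234 147 149
147 232.5; 148 232.5; 149 233.0; 
1.57 [array([232. , 160.8]), array([231.9, 154.1]), array([231.7, 147.2])]
1.4 [array([232.4, 161. ]), array([233.2, 154.8]), array([234. , 148.5])]
1.2 [array([232.9, 161.5]), array([234.7, 156.1]), array([236.5, 150.5])]
```

The top view puts the handle's tip within 0.1 px of fully upright. The robot is clear of everything, so I hand in.

```bash
python3 -c "
from cell import *
print(finish_job())"
```

```text
the job is handed in; nothing more can be done
None
```

The red rack is clamped against the fence and the handle is left standing up. I handed the job in at about 16 s of the 72 s allowed.

- **Handle:** I pinched the folded handle and swung it up. It stopped short of upright, so I let go and pressed it onto its stop with closed fingers until the force rose to 15 N over about 1 mm. Then I regrasped it for cranking.
- **Cranking:** I wound the crank clockwise to about 5.22 rad. Free running took about 6.4 N along the handle's path. It came up firm from about 5.16 rad, and I stopped at about 10.5 N. I relaxed the arm before opening the fingers so the crank would not jump.
- **Clamping force:** I estimate about 20 N, from 18 to 23 N. This comes from the force rise and the angle past contact; it was not measured directly.
- **Last checks:** In the top view the handle's tip is where a fully upright handle's would be, and the rack sits square between jaw and fence. The cap and the strip behind the fence look unmoved. The gripper was clear of everything, with force near zero.
- **Disagreements:**
  - The side camera placed the handle about 3 mm to one side of where touch found it, so I went by touch.
  - On the first descent one finger pressed on the crank with up to 15 N. I lifted off and recentred; the crank and handle showed no visible shift.

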